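# Unpile and sort marked bars, then clip in the retaining rod

### The job

The laser-marked bars were left crosswise in a pile to cool: take them off from the top, one at a time, without shifting the bars beneath, and stack the silver ones flat in the white cradle and the black ones flat in the orange cradle, each stack neat, lengthwise and in the middle of its cradle. When all bars are stacked, press the red-capped retaining rod down past the sprung jaws of the orange cradle until it is fully home in both fork clips, centred end to end. Leave the strip of green cutter caps and the mug where they are.

Things in the scene. Friction and masses are not known exactly. Their poses are not given: they have to be found in the camera images.
- mat: blue square rubber mat under the pile, set at about 45 degrees, 112 x 112 x 4 mm, fixed on a 4 mm base; origin: centre of its underside, z = 4 mm. Pile: layer 1, two bars along the mat's x, 66 mm apart centre to centre; across them layer 2, two bars along its y, 66 mm apart; on top layer 3, one or two bars, above layer 1. Sides of the colours vary. The middle of each bar above layer 1 spans a gap.
- silver_1: bar 100 x 32 x 12 mm with rounded edges, about 0.11 kg, bare silver aluminium with a light grey marked field, a screw hole near each end. Origin: centre of its underside; x along its length, z up. Starts in layer 1 of the pile, underside at z = 8 mm
- black_1: bar 100 x 32 x 12 mm with rounded edges, about 0.11 kg, black anodised with a grey marked field, a screw hole near each end. Origin: centre of its underside; x along its length, z up. Starts in layer 1 of the pile, underside at z = 8 mm
- silver_2: bar 100 x 32 x 12 mm with rounded edges, about 0.11 kg, bare silver aluminium with a light grey marked field, a screw hole near each end. Origin: centre of its underside; x along its length, z up. Starts in layer 2 of the pile, underside at z = 20 mm
- black_2: bar 100 x 32 x 12 mm with rounded edges, about 0.11 kg, black anodised with a grey marked field, a screw hole near each end. Origin: centre of its underside; x along its length, z up. Starts in layer 2 of the pile, underside at z = 20 mm
- silver_3: bar 100 x 32 x 12 mm with rounded edges, about 0.11 kg, bare silver aluminium with a light grey marked field, a screw hole near each end. Origin: centre of its underside; x along its length, z up. Starts in layer 3 of the pile, underside at z = 32 mm. May be absent (None)
- black_3: bar 100 x 32 x 12 mm with rounded edges, about 0.11 kg, black anodised with a grey marked field, a screw hole near each end. Origin: centre of its underside; x along its length, z up. Starts in layer 3 of the pile, underside at z = 32 mm. May be absent (None)
- cradle_white: stacking cradle: white bed and end posts on a dark base plate 166 x 68 x 4 mm, fixed on 4 mm feet. Origin: centre of the plate's underside (z = 4 mm); x along its length. Bars go along its x, in the middle, flat one on another; the long sides are open. At each end (|x| = 64 to 78 mm) a post with a fork clip, up to 111 mm above the origin; the space between the posts is 128 mm long
- cradle_white_bed (a point): middle of the white cradle's bed: the height of the two pads (56 mm wide) that carry the lowest bar, 12 mm above the cradle's origin (z = 16 mm)
- cradle_white_seat (a point): where the middle of the rod's axis lies when the rod is home in both fork clips of the white cradle: on the centre line, 79 mm above its origin (seat surface at 72 mm). Each clip: fixed prong with its face at y = +7.5 mm, sprung jaw on the -y side with its nose, at z = 88 mm, over the rod; both flare outward above, to a mouth about 24 mm wide
- cradle_orange: stacking cradle: orange bed and end posts on a dark base plate 166 x 68 x 4 mm, fixed on 4 mm feet. Origin: centre of the plate's underside (z = 4 mm); x along its length. Bars go along its x, in the middle, flat one on another; the long sides are open. At each end (|x| = 64 to 78 mm) a post with a fork clip, up to 111 mm above the origin; the space between the posts is 128 mm long
- cradle_orange_bed (a point): middle of the orange cradle's bed: the height of the two pads (56 mm wide) that carry the lowest bar, 12 mm above the cradle's origin (z = 16 mm)
- cradle_orange_seat (a point): where the middle of the rod's axis lies when the rod is home in both fork clips of the orange cradle: on the centre line, 79 mm above its origin (seat surface at 72 mm). Each clip: fixed prong with its face at y = +7.5 mm, sprung jaw on the -y side with its nose, at z = 88 mm, over the rod; both flare outward above, to a mouth about 24 mm wide
- rod: retaining rod: steel, 14 mm round, with red square end caps 26 x 26 x 8 mm (so it does not roll); 178 mm over all, 81 mm from the middle to each cap, about 0.10 kg. Lies on the desk or on its 4 mm perforated plate; x along the rod
- rod_mid (a point): middle of the rod's axis, 13 mm above what it lies on; the place to grip it
- cap_strip: bystander: yellow strip with green cutter caps, 90 x 22 x 39 mm, origin at the centre of its underside, long side along its y; not to be moved
- mug: bystander: white mug with a handle, 92 x 127 x 95 mm, origin at the centre of its underside; not to be moved
- cradle_orange_jaw_near (a joint): angle of the jaw at the -x end of the orange cradle, rad: 0 closed (over the rod), positive when pushed outward, toward the cradle's -y. A spring returns it; the rod pressed straight down pushes it out by about 0.15 and it snaps back (below 0.1) over the rod. Both jaws together take roughly 6 to 15 N
- cradle_orange_jaw_far (a joint): angle of the jaw at the +x end of the orange cradle, rad: 0 closed (over the rod), positive when pushed outward, toward the cradle's -y. A spring returns it; the rod pressed straight down pushes it out by about 0.15 and it snaps back (below 0.1) over the rod. Both jaws together take roughly 6 to 15 N
- laser_head_column: the laser marker: its blue beam and grey head hang over the back of the desk from x = 0.545 on (y from -0.17 to 0.60), underside at z = 0.33, up to z = 0.47; fixed. Keep wrist and arm clear of it

How it is judged:
By the outcome, as a careful person would: the job done as asked, in the order asked, and still so for the second after the job is handed in, with the robot touching nothing.
Of silver_3, black_3 only 1 to 2 are there at a start; the rules pass over those that are not, and their reading is None.
At some moment in a run one of rod may be knocked a few centimetres aside while the robot is not near it.
It also fails if it takes over 210 s, if anything falls off the work surface, if the arm or the gripper's body presses on something with over 40 N, if the wrist force passes 120 N, or if a joint passes its speed limit or range.

### The arm

A 6-joint arm with a two-finger parallel gripper is mounted at the origin on a cart in front of the work surface, level with it; the furniture and walls round the work are solid. World frame = base frame: x ahead of the robot, y to its left, z up, the work surface at z = 0. Lengths are in mm, angles in rad, forces in N, time in s.
With the tool pointing down it reaches from about 350 to 775 mm from the base axis. Payload 7.3 kg.
Tool frame: the origin (TCP) lies at the very end of the fingers, on their centre line; the grasp point (between the pads) lies 19 mm behind it; z points along the fingers, y is the line along which they close (so a half turn about z gives the same grasp; the last joint's range is limited). The gripper opens to 92 mm and grips with 3 to 60 N. Pads are 19 mm wide; open, the fingers measure 130 mm over their backs; the gripper's body (75 mm by 190 mm) begins 47 mm behind the grasp point.
Start: joints at [1.014, 0.342, 1.524, -0, 1.275, -0.146], TCP at [209.643, 481.347, 226.741] pointing down, gripper open.
Joint ranges: [-2.53, 2.53], [-0.77, 2.02], [0.04, 2.7], [-1, 4.14], [0.28, 2.66], [-3.11, 3.11]. Speed limits (rad/s): [2.57, 2.57, 3.14, 3.14, 3.14, 3.14].

### API

Orientations are given as [roll, pitch, yaw] about the fixed x, y, z axes, in that order (R = Rz(yaw) Ry(pitch) Rx(roll)).
In Python, from plant import bot gives the robot as it stands.
- The arm moves only by the tool apply_moves, never from a script. Its argument "motion" is text: rows parted by semicolons, each of 4 numbers parted by spaces: the shift along the tool's x, y, z in m, then the turn about the tool's z in degrees. A call has 1 to 8 rows; each row shifts and turns the commanded pose from where the row before left it, along the tool's axes as they then stand; what a row does not reach is not made up. A row lasts 1/8 s, in which the tool goes at most 62.5 mm and 10.7 degrees, less where a joint would pass 70% of its speed; a pose out of reach is approached as far as the arm can. A call with a gripper value outside its range is refused whole. "fingers" is the opening, from -1 (shut) to 1 (fully open), set as the call begins (left out, the last holds). The fingers move at their own pace and stop on an object; the grip force is fixed at half the most. Time passes only in rows, so rows that do not move let the fingers close. It gives the time, the measured TCP pose, the force, the opening and the grip force at its end, in the units of the state.
- bot.get_obs(): the state, without advancing time (a new reading comes with each control period).
- bot.capture(name): name is "side" or "top"; returns a dict with "img" (480x640x3 uint8, blue, green, red), "range_z" (480x640 float32, mm along the optical axis (not along the pixel's ray), 0 where there is no reading), "fx", "fy", "cx", "cy" (pixels), "world_from_camera" (4x4, takes a point from camera to world coordinates). Camera axes: x right, y down, z forward; pixel columns grow to the right and rows downward; lengths in mm; the calibration is good to about 2 mm. A picture is of the moment at which its call begins.
- bot.close_job(): hands the job in; it is judged then, once.
Trained networks look in a picture, given as the dict that the camera call returned (one of the last four; its "shot" number tells which), for a name from the list of things; names that differ only in an ending like _2 or _b are one class to them, and where a whole thing is asked for, a point or a joint stands for the part that bears it (a point fixed in the world has none). Each returns a list of dicts, best first, with "p" (0 to 1); they miss things now and then, are a little off and sometimes report something else, mostly with a low value. They report only what shows in the picture. A call takes as long as a camera call.
- bot.cut_out(picture, thing): "pixels" (480x640 bool, what is visible of it) and "point" ([column, row] in pixels, amid what is visible of it).
The state is a dict: "time": time; "joint_positions": joint angles; "dq": joint speeds; "tau": joint torques, N m; "tool_pos": TCP position; "tcp_rot": TCP orientation; "contact_force": force on the tool from outside, world axes, zero at the start; "moment": the same for the moment, N m; "grip_width": finger opening in mm; "finger_force": force on a finger pad.
Only numpy, scipy, OpenCV 4.12 (cv2) and the standard library are available. Lean on these libraries where they do the work, as an engineer would, in place of code of your own. Each camera call takes 0.05 s, during which the arm holds its last target. There are 200 camera calls.

## Working session

There is one attempt and no reset: what is moved stays moved. The work goes in short steps, Python scripts to look and compute and a tool call to move; the robot and the scene stay as the last step left them, time stands still between calls to the robot, and variables do not carry over. Pictures are saved under pics/ and viewed, at most 16 in all, crops included, and the job is handed in when it is done.

Besides the shell and the picture viewer there is one more tool, called after "Call:" as name(argument=value, ...), one argument or row to a line, values as JSON. apply_moves: Moves the arm, as the interface text tells. Its arguments: {"type":"object","properties":{"motion":{"type":"string"},"fingers":{"type":"number"}},"required":["motion"]}

```bash
mkdir -p pics; ls; python3 - <<'E'
from plant import bot
import cv2,numpy as np
print(bot.get_obs())
for n in("top","side"):
    c=bot.capture(n); cv2.imwrite(f"pics/{n}0.png",c["img"]); print(n,c["fx"],c["cx"],c["cy"],np.round(c["world_from_camera"],3).tolist())
    for t in("silver_1","black_1","cradle_white","cradle_orange","rod","cap_strip","mug","mat"):
        for d in bot.cut_out(c,t)[:4]: print(t,round(d["p"],2),d["point"],d["pixels"].sum())
E
```

```text
pics
{'time': 0.0, 'joint_positions': array([ 1.01400961e+00,  3.42724615e-01,  1.52500813e+00,  1.52398557e-05,
        1.27542708e+00, -1.46028299e-01]), 'dq': array([-0.00182274, -0.00028374, -0.00171675,  0.00053751, -0.00023738,
       -0.0002904 ]), 'tau': array([-6.49117883e-04, -4.31246638e+01, -2.44216383e+01,  7.16448203e-02,
        5.60732873e-02, -1.50401779e-04]), 'tool_pos': array([209.40402959, 480.98115928, 226.04709804]), 'tcp_rot': array([-3.14004428e+00, -2.42457260e-04,  2.73082961e+00]), 'contact_force': array([-0.92993598, -0.07437127, -0.37883002]), 'moment': array([-0.02711335,  0.01413576,  0.01885749]), 'finger_force': 0.0, 'grip_width': 91.83456543787048}
top 510.0594789542273 321.05345060874583 245.1951372843209 [[0.015, -0.977, 0.214, 277.462], [-1.0, -0.015, 0.002, 132.247], [0.002, -0.214, -0.977, 1206.605], [0.0, 0.0, 0.0, 1.0]]
silver_1 0.94 [336.7, 269.5] 627
silver_1 0.46 [318.9, 278.1] 221
black_1 0.78 [317.3, 293.3] 637
black_1 0.51 [342.1, 291.3] 179
cradle_white 0.9 [443.6, 289.6] 2172
cradle_orange 0.79 [211.8, 287.2] 2119
rod 0.56 [265.6, 285.9] 518
cap_strip 0.85 [396.8, 287.6] 380
mug 0.94 [178.9, 224.2] 1645
mat 0.82 [327.1, 291.3] 516
side 534.4094791999235 312.10594539822483 240.242672000707 [[0.999, -0.038, 0.015, 529.438], [-0.036, -0.669, 0.743, -638.967], [-0.018, -0.743, -0.67, 776.306], [0.0, 0.0, 0.0, 1.0]]
silver_1 0.84 [273.8, 268.5] 698
silver_1 0.61 [266.6, 252.6] 265
silver_1 0.61 [263.0, 191.4] 1866
silver_1 0.54 [276.0, 283.2] 255
black_1 0.94 [247.4, 256.4] 704
black_1 0.92 [251.8, 280.2] 369
black_1 0.6 [251.1, 266.6] 138
black_1 0.44 [261.2, 188.0] 1738
cradle_white 0.87 [250.6, 390.6] 4528
cradle_orange 0.84 [264.9, 188.6] 1829
rod 0.81 [259.7, 220.7] 543
cap_strip 0.91 [258.2, 332.4] 1087
cap_strip 0.39 [260.1, 190.8] 1905
mug 0.17 [247.5, 256.2] 738
mat 0.6 [250.3, 289.9] 495
```

View pics/top0.png

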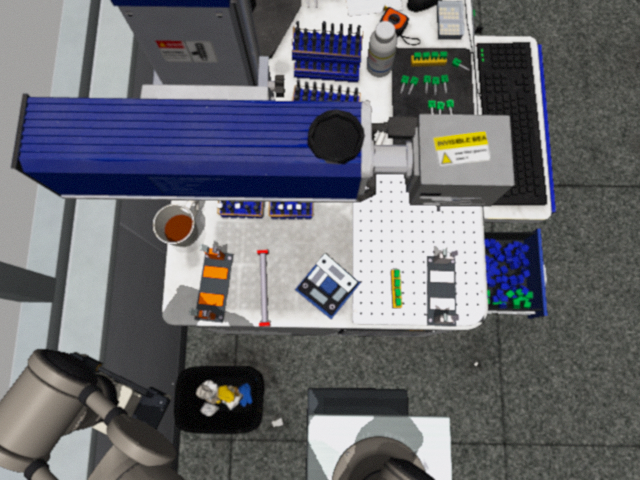

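View pics/side0.png

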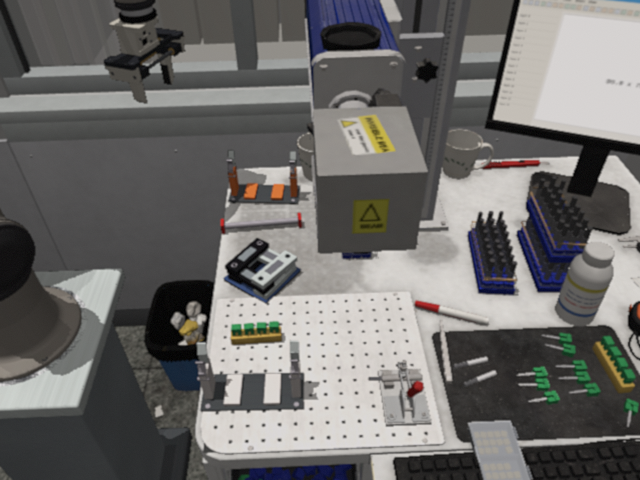

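```bash
cat > h.py <<'E'
from plant import bot
import cv2,numpy as np
def plane(c,px,z):
    px=np.atleast_2d(px).astype(float); T=c["world_from_camera"]
    d=np.c_[(px[:,0]-c["cx"])/c["fx"],(px[:,1]-c["cy"])/c["fy"],np.ones(len(px))]@T[:3,:3].T
    return T[:3,3]+d*((z-T[2,3])/d[:,2])[:,None]
def cloud(c,m=None):
    m=np.ones(c["range_z"].shape,bool) if m is None else m
    v,u=np.nonzero(m&(c["range_z"]>0)); Z=c["range_z"][v,u]; T=c["world_from_camera"]
    P=np.c_[(u-c["cx"])/c["fx"]*Z,(v-c["cy"])/c["fy"]*Z,Z]
    return P@T[:3,:3].T+T[:3,3],np.c_[u,v]
def rect(P):
    (x,y),(w,h),a=cv2.minAreaRect(P[:,:2].astype(np.float32))
    if w<h: w,h,a=h,w,a+90
    return np.round([x,y,w,h,(a+90)%180-90],1)
E
python3 - <<'E'
from h import *
out=[]
for n,(x,y,w,h) in(("top",(285,240,85,85)),("side",(215,225,100,85))):
    c=bot.capture(n)
    out.append(cv2.resize(c["img"][y:y+h,x:x+w],(400,400),interpolation=cv2.INTER_CUBIC))
    for t in("silver_1","black_1"):
        for d in bot.cut_out(c,t)[:4]:
            if d["pixels"].sum()<900:
                P,_=cloud(c,d["pixels"]); print(n,t,round(d["p"],2),d["point"],"zmed",np.percentile(P[:,2],[20,50,80]).round(1),[rect(plane(c,np.argwhere(d["pixels"])[:,::-1],z)).tolist() for z in(44,32)])
    for t in("cradle_white","cradle_orange"):
        d=bot.cut_out(c,t)[0];P,_=cloud(c,d["pixels"]); B=P[(P[:,2]>2)&(P[:,2]<14)]
        print(n,t,rect(B),len(B),"all",rect(P), P[:,2].max())
        Q=P[P[:,2]>75]; k=Q[:,0]>np.median(B[:,0]); print([Q[s].mean(0).round(1).tolist() for s in(k,~k) if s.any()])
    d=bot.cut_out(c,"rod")[0];P,_=cloud(c,d["pixels"]);print("rod",rect(plane(c,np.argwhere(d["pixels"])[:,::-1],20)),np.percentile(P[:,2],[10,50,90]))
    for t in("cap_strip","mug"):
        d=bot.cut_out(c,t)[0];P,_=cloud(c,d["pixels"]);print(t,rect(P))
    d=bot.cut_out(c,"mat")[0];P,_=cloud(c,d["pixels"]);print("mat",rect(plane(c,np.argwhere(d["pixels"])[:,::-1],8)))
cv2.imwrite("pics/p1.png",np.hstack(out))
E
```

```text
top silver_1 0.86 [337.4, 270.6] zmed [42.9 44.7 46.6] [[467.2, 97.9, 99.8, 33.0, 48.6], [469.1, 97.6, 100.9, 33.4, 48.6]]
top silver_1 0.74 [316.5, 277.5] zmed [30.8 32.8 34.9] [[457.4, 140.6, 36.2, 34.3, -43.7], [459.2, 140.7, 36.6, 34.7, -43.7]]
top silver_1 0.28 [218.7, 250.1] zmed [ 83.7  88.1 108.2] [[516.7, 378.5, 9.9, 9.3, 3.3], [519.1, 381.0, 10.0, 9.4, 3.3]]
top black_1 0.65 [321.1, 293.2] zmed [42.8 44.9 46.8] [[413.8, 138.7, 100.7, 31.5, 51.1], [415.2, 138.7, 101.8, 31.8, 51.1]]
top black_1 0.61 [338.6, 294.4] zmed [30.9 33.2 34.9] [[417.1, 90.3, 32.6, 32.4, -36.1], [418.5, 89.9, 32.9, 32.7, -36.1]]
top cradle_white [ 439.8 -151.6  175.8   72.3   -1.8] 1172 all [ 439.6 -152.5  175.7   72.9   -1. ] 120.1211059527634
[[504.1, -150.5, 92.0], [363.2, -146.1, 96.8]]
top cradle_orange [443.6 386.9 179.4  73.5  -4. ] 1241 all [445.9 387.5 183.7  75.   -4.3] 119.42343617957067
[[506.8, 382.4, 95.7], [366.1, 394.9, 94.3]]
rod [434.1 267.5 179.7  26.2   3.7] [14.13733668 19.50645092 25.76574196]
cap_strip [435.5 -44.8  88.9  25.6   3. ]
mug [574.8 456.  119.2  91.9 -46.5]
mat [427.
[... 655 characters left out ...]
side black_1 0.71 [254.4, 267.2] zmed [12.7 17.8 20.4] [[414.4, 94.2, 68.6, 29.5, 53.2], [412.5, 106.2, 69.7, 30.0, 53.2]]
side black_1 0.6 [291.9, 166.9] zmed [80.6 87.7 98.6] [[508.3, 438.5, 55.7, 12.2, 89.7], [507.9, 456.1, 56.6, 12.4, 89.7]]
side cradle_white [442.7 117.5 113.7 112.2  52.2] 463 all [442.5 117.6 113.7 112.7  52.2] 45.604332227560576
[]
side cradle_orange [441.  389.1 164.5  81.4  -7.8] 836 all [424.4 497.8 326.4 170.  -82.3] 116.43852503418657
[[510.3, 380.7, 95.6], [369.8, 395.3, 95.0]]
rod [437.4 261.9 178.1  51.5   3.7] [ 9.99329769 17.94590381 23.20031004]
cap_strip [438.1 -28.2  88.6  53.7   0.7]
mug [533.8 242.  546.9  35.9  88. ]
mat [440.5 114.8 118.7 110.4 -35.8]
```

View pics/p1.png

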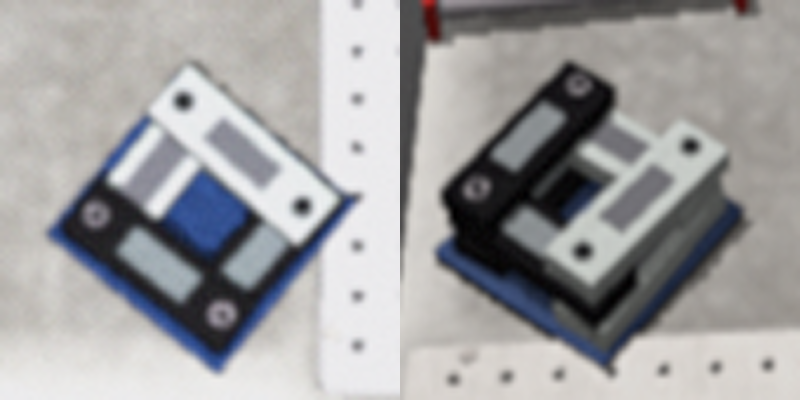

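The pile has two layer‑3 bars: silver (top-view pixel ≈337,270) above silver, and black (≈319,293) above black. Layer 2 has silver towards +y and black towards -y. The orange cradle is at left (212,287), the white one at right (443,289), and the rod is between the orange cradle and the pile.

```bash
cat >> h.py <<'E'
def pads(c,t,zmin=9,zmax=30):
    d=[d for d in bot.cut_out(c,t)][0]["pixels"].astype(np.uint8)
    m=cv2.dilate(cv2.morphologyEx(d,cv2.MORPH_CLOSE,np.ones((9,9))),np.ones((3,3)))>0
    hsv=cv2.cvtColor(c["img"],cv2.COLOR_BGR2HSV)
    col=(hsv[...,2]>185)&(hsv[...,1]<40) if "white" in t else (hsv[...,1]>150)&(hsv[...,2]>110)&((hsv[...,0]<25))
    P,uv=cloud(c); Z=np.zeros(c["range_z"].shape); Z[uv[:,1],uv[:,0]]=P[:,2]
    s=(m&col&(Z>zmin)&(Z<zmax)).astype(np.uint8)
    n,L,st,ce=cv2.connectedComponentsWithStats(s)
    r=[]
    for i in np.argsort(-st[1:,4])[:2]+1:
        r.append(np.r_[plane(c,ce[i],16)[0][:2].round(1),st[i,4],rect(plane(c,np.argwhere(L==i)[:,::-1],16))])
    return r
E
python3 - <<'E'
from h import *
np.set_printoptions(suppress=True,linewidth=150)
c=bot.capture("top")
for t in("cradle_white","cradle_orange"):
    for r in pads(c,t): print(t,r)
c2=bot.capture("side")
print([ (d["point"],round(d["p"],2)) for d in bot.cut_out(c2,"cradle_white")])
for r in pads(c2,"cradle_orange"): print(r)
o=[cv2.resize(c["img"][240:330,x:x+60],(400,600),interpolation=cv2.INTER_CUBIC) for x in(185,415)]
cv2.imwrite("pics/p2.png",np.hstack(o))
E
```

```text
cradle_white [ 467.  -151.4  239.   466.9 -151.    54.3   24.6   87.8]
cradle_white [ 403.6 -151.1  236.   403.1 -151.    53.7   24.2   87.8]
cradle_orange [405.6 388.8 269.  405.9 389.1  56.1  27.   85.7]
cradle_orange [468.8 382.8 268.  469.2 383.5  57.4  28.1  84.4]
[([249.9, 388.9], 0.67)]
[407.  388.3 156.  406.6 387.8  55.4  26.8  85.5]
[470.6 381.4 151.  470.5 381.7  51.3  26.2  86.2]
```

View pics/p2.png

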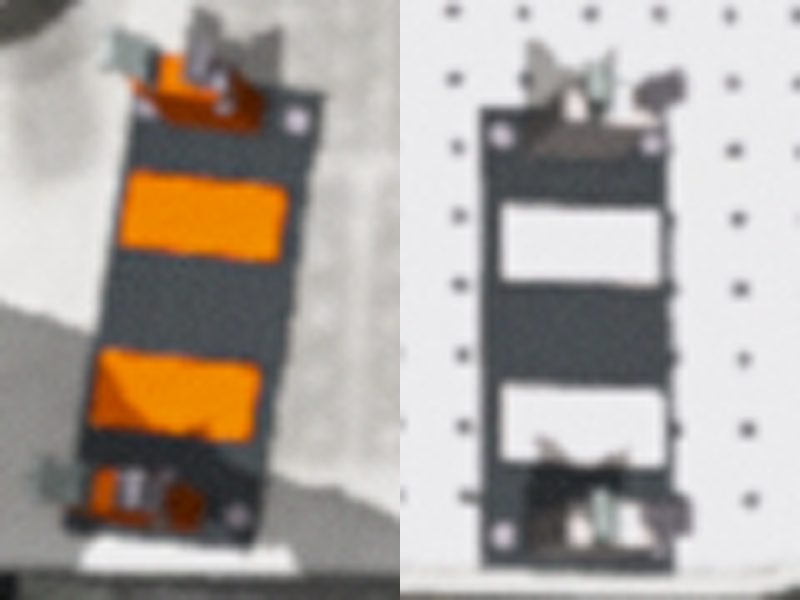

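```bash
cat >> h.py <<'E'
def plan(x,y,z,yawdeg,n,n0=0):
    """n straight rows from the measured pose to target (mm, deg); prints rows in m/deg"""
    o=bot.get_obs(); p=o["tool_pos"].copy(); yw=np.degrees(o["tcp_rot"][2])
    print("at",p.round(1),round(yw,2),o["tcp_rot"][:2].round(4),"w",round(o["grip_width"],1),"t",round(o["time"],1),"j",o["joint_positions"].round(2))
    dy=yawdeg-yw; dy=(dy+180)%360-180
    p0,y0=p.copy(),yw; rows=[]
    for i in range(1,n+1):
        g=p0+(np.array([x,y,z])-p0)*i/n; a=np.radians(yw); d=g-p
        X=np.array([np.cos(a),np.sin(a),0]);Y=np.array([np.sin(a),-np.cos(a),0])
        s=np.round([d@X,d@Y,-d[2]],1 if i==n else 0)
        t=round(-(y0+dy*i/n-yw),1 if i==n else 0)
        p=p+s[0]*X+s[1]*Y-np.array([0,0,s[2]]); yw-=t
        rows.append(f"{s[0]/1000:g} {s[1]/1000:g} {s[2]/1000:g} {t:g}")
    print("; ".join(rows))
E
python3 -c "
from h import *
plan(466.5,97.7,150,50.5,10)"
```

```text
at [209.6 481.4 226.7] 156.46 [ 3.1415 -0.    ] w 91.6 t 2.1 j [ 1.01  0.34  1.52  0.    1.28 -0.15]
-0.039 -0.025 0.008 11; -0.043 -0.017 0.007 10; -0.045 -0.009 0.008 11; -0.046 -0.001 0.008 10; -0.046 0.008 0.007 11; -0.043 0.016 0.008 11; -0.04 0.024 0.008 10; -0.034 0.03 0.007 11; -0.029 0.037 0.008 10; -0.021 0.0406 0.0077 11
```

Call:
apply_moves(
  motion="-0.039 -0.025 0.008 10; -0.043 -0.017 0.007 10; -0.045 -0.009 0.008 10; -0.046 -0.001 0.008 10; -0.046 0.008 0.007 10; -0.043 0.016 0.008 10; -0.04 0.024 0.008 10; -0.034 0.03 0.007 10",
  fingers=0.05,
)

```text
time: 3.1
tool_pos: [427.1, 181.4, 165.6]
tcp_rot: [3.141, -0.0, 1.329]
contact_force: [0.0, 1.3, 0.2]
grip_width: 48.1
finger_force: 0.0
```

```bash
python3 -c "
from h import *
plan(466.5,97.7,80,50.5,4)"
```

```text
at [427.1 181.4 165.6] 76.12 [ 3.1412e+00 -4.0000e-04] w 48.1 t 3.1 j [0.24 0.29 1.78 0.   1.07 0.48]
-0.018 0.015 0.021 6; -0.016 0.016 0.022 7; -0.015 0.018 0.021 6; -0.0117 0.0198 0.0216 6.6
```

Call:
apply_moves(
  motion="-0.018 0.015 0.021 6; -0.016 0.016 0.022 7; -0.015 0.018 0.021 6; -0.0117 0.0198 0.0216 6.6; 0 0 0 0; 0 0 0 0",
)

```text
time: 3.85
tool_pos: [466.1, 99.7, 80.6]
tcp_rot: [3.142, -0.0, 0.889]
contact_force: [0.8, -0.4, -0.2]
grip_width: 48.2
finger_force: 0.0
```

```bash
python3 - <<'E'
from h import *
plan(466.5,97.7,34,50.5,4)
c=bot.capture("top"); 
for t in("silver_3","black_3"):
    for d in bot.cut_out(c,t)[:2]:print(t,round(d["p"],2),rect(plane(c,np.argwhere(d["pixels"])[:,::-1],44)))
o=[c["img"][235:320,280:380]]
s=bot.capture("side"); o.append(s["img"][210:295,215:315])
cv2.imwrite("pics/p3.png",cv2.resize(np.hstack(o),(800,340),interpolation=cv2.INTER_CUBIC))
E
```

```text
at [466.1  99.7  80.6] 50.95 [ 3.1415e+00 -4.0000e-04] w 48.2 t 3.9 j [0.05 0.44 1.85 0.   0.86 0.73]
-0 0 0.012 0; -0.001 0.001 0.011 0; 0 0 0.012 0; -0.0003 0.0005 0.0116 0.5
```

View pics/p3.png

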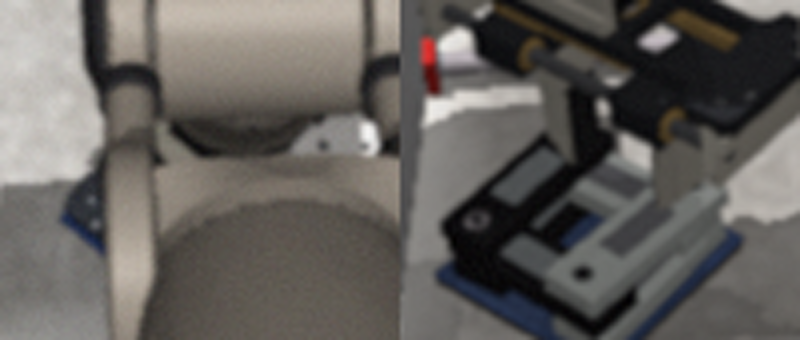

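The side view shows the open fingers straddling the silver top bar, one in the gap and the other on its near side. Descending.

Call:
apply_moves(
  motion="-0.001 0.001 0.012 0; -0.001 0.0005 0.012 0; 0 0 0.011 0.5; 0 0 0.0115 0; 0 0 0 0; 0 0 0 0",
)

```text
time: 4.8
tool_pos: [466.2, 96.8, 33.7]
tcp_rot: [3.142, -0.0, 0.879]
contact_force: [0.0, 0.9, 0.8]
grip_width: 48.0
finger_force: 0.0
```

Call:
apply_moves(
  motion="0 0 0 0; 0 0 0 0; 0 0 0 0; 0 0 0 0; 0 0 0 0; 0 0 0 0",
  fingers=-1,
)

```text
time: 5.55
tool_pos: [466.2, 96.8, 33.9]
tcp_rot: [3.141, -0.0, 0.879]
contact_force: [-0.6, -0.4, 5.5]
grip_width: 31.7
finger_force: 29.9
```

Call:
apply_moves(
  motion="0 0 -0.01 0; 0 0 -0.03 0; 0 0 -0.04 0; 0 0 -0.04 0; 0 0 0 0",
)

```text
time: 6.18
tool_pos: [467.7, 96.9, 156.6]
tcp_rot: [3.137, -0.004, 0.879]
contact_force: [0.6, 0.8, -0.9]
grip_width: 31.7
finger_force: 29.9
```

```bash
python3 -c "
from h import *
plan(435.3,-151.2,150,-1,6)"
```

```text
at [467.7  96.9 156.6] 50.37 [ 3.1368 -0.0044] w 31.7 t 6.2 j [0.04 0.33 1.76 0.   1.05 0.74]
-0.035 0.022 0.001 9; -0.032 0.028 0.001 8; -0.027 0.031 0.001 9; -0.022 0.036 0.001 8; -0.017 0.038 0.001 9; -0.0105 0.04 0.0016 8.4
```

Call:
apply_moves(
  motion="-0.035 0.022 0.001 9; -0.032 0.028 0.001 8; -0.027 0.031 0.001 9; -0.022 0.036 0.001 8; -0.017 0.038 0.001 9; -0.0105 0.04 0.0016 8.4; 0 0 0 0; 0 0 0 0",
)

```text
time: 7.18
tool_pos: [432.9, -150.7, 146.2]
tcp_rot: [-3.14, 0.002, -0.018]
contact_force: [1.4, -0.1, -1.5]
grip_width: 31.4
finger_force: 29.9
```

```bash
python3 -c "
from h import *
plan(435.3,-151.2,60,-1,4)
c=bot.capture('side')
for d in bot.cut_out(c,'silver_1')[:3]:
  P,_=cloud(c,d['pixels']);T=P[P[:,2]>np.percentile(P[:,2],95)-6];print(round(d['p'],2),rect(T),T[:,2].mean(),P[:,2].min())
cv2.imwrite('pics/p4.png',cv2.resize(c['img'][270:430,150:370],(800,580)))
"
```

```text
at [ 432.9 -150.7  146.2] -1.0 [-3.1403e+00  1.7000e-03] w 31.4 t 7.2 j [-0.5   0.31  1.82  0.    1.01  1.09]
0.001 0 0.022 -0; 0 0 0.021 -0; 0.001 0 0.022 -0; 0.0004 0.0005 0.0212 -0
0.87 [474.9 132.4  67.5  34.9 -39.4] 32.240527832597785 19.992302357103426
0.67 [469.   92.6  93.   33.7  55.2] 21.010445052777854 5.806587500845922
0.59 [ 474.6 -152.7   33.1   27.7   87.7] 156.0195799145606 142.93192459425995
```

View pics/p4.png

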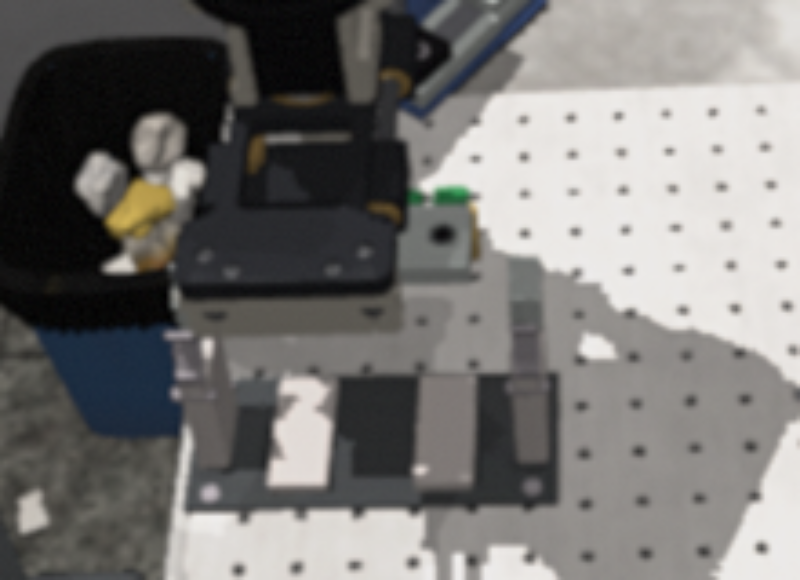

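Call:
apply_moves(
  motion="0 0 0.03 0; 0 0 0.035 0; 0 0 0.03 0; 0 0 0.02 0; 0 0 0.005 0; 0 0 0 0; 0 0 0 0",
)

```text
time: 8.15
tool_pos: [434.2, -151.3, 27.8]
tcp_rot: [3.141, -0.002, -0.018]
contact_force: [0.1, -0.2, -1.0]
grip_width: 31.3
finger_force: 29.9
```

Call:
apply_moves(
  motion="0 0 0.005 0; 0 0 0.003 0; 0 0 0.001 0; 0 0 0 0; 0 0 0 0",
)

```text
time: 8.78
tool_pos: [433.6, -151.3, 18.0]
tcp_rot: [-3.142, -0.0, -0.018]
contact_force: [-0.2, -0.4, -1.1]
grip_width: 31.3
finger_force: 29.9
```

Call:
apply_moves(
  motion="0 0 0.0005 0; 0 0 0.0005 0; 0 0 0 0",
)

```text
time: 9.15
tool_pos: [433.6, -151.3, 17.9]
tcp_rot: [3.141, -0.001, -0.018]
contact_force: [-3.3, 0.3, 11.7]
grip_width: 31.1
finger_force: 29.9
```

Call:
apply_moves(
  motion="0 0 0 0; 0 0 0 0; 0 0 -0.01 0; 0 0 -0.04 0; 0 0 -0.05 0; 0 0 -0.03 0; 0 0 0 0",
  fingers=0,
)

```text
time: 10.02
tool_pos: [434.9, -151.9, 149.7]
tcp_rot: [3.139, -0.005, -0.018]
contact_force: [-0.5, 0.5, 0.1]
grip_width: 46.0
finger_force: 0.0
```

```bash
python3 - <<'E'
from h import *
plan(414.5,139,110,50.5,7)
E
```

```text
at [ 434.9 -151.9  149.7] -1.03 [ 3.1389 -0.0053] w 46.0 t 10.0 j [-0.5   0.31  1.81  0.    1.02  1.09]
-0.004 -0.042 0.006 -7; 0.002 -0.041 0.005 -8; 0.007 -0.041 0.006 -7; 0.012 -0.04 0.006 -7; 0.017 -0.038 0.005 -8; 0.022 -0.035 0.006 -7; 0.0264 -0.0328 0.0057 -7.5
```

Call:
apply_moves(
  motion="-0.004 -0.042 0.001 -7; 0.002 -0.041 0.002 -8; 0.007 -0.041 0.006 -7; 0.012 -0.04 0.01 -7; 0.017 -0.038 0.01 -8; 0.022 -0.035 0.01 -7; 0.0264 -0.0328 0.003 -7.5; 0 0 0 0",
)

```text
time: 11.02
tool_pos: [411.8, 141.6, 103.9]
tcp_rot: [-3.14, 0.002, 0.885]
contact_force: [-0.2, -0.6, 0.3]
grip_width: 45.8
finger_force: 0.0
```

```bash
cat >> h.py <<'E'
def bars(c,t,zt,near=None):
    for d in bot.cut_out(c,t)[:5]:
        m=d["pixels"]
        P,_=cloud(c,m)
        if len(P)<60 or abs(np.median(P[:,2])-zt)>5: continue
        Q=plane(c,np.argwhere(m)[:,::-1],zt); print(t,round(d["p"],2),"n",m.sum(),"mean",Q.mean(0)[:2].round(1),"rect",rect(Q))
E
python3 - <<'E'
from h import *
plan(414.5,139,80,50.5,2)
c=bot.capture("top")
bars(c,"silver_1",28); bars(c,"black_1",44); 
for r in pads(c,"cradle_white"): print(r)
s=bot.capture("side"); bars(s,"silver_1",28)
cv2.imwrite("pics/p5.png",np.hstack([cv2.resize(c["img"][240:330,405:485],(400,450),interpolation=3),cv2.resize(s["img"][330:420,195:315],(400,450),interpolation=3)]))
E
```

```text
at [411.8 141.6 103.9] 50.74 [-3.1396e+00  1.7000e-03] w 45.8 t 11.0 j [0.15 0.34 1.93 0.   0.88 0.84]
-0 0.002 0.012 0; -0.0004 0.0017 0.0119 0.2
silver_1 0.64 n 678 mean [ 436.5 -152.1] rect [ 436.8 -151.1  100.6   38.8   -0.7]
black_1 0.52 n 143 mean [391.7 108.7] rect [390.6 109.5  32.2  25.7 -44.3]
[ 467.9 -132.7   86.   467.5 -133.3   24.6   18.9   -1.8]
[ 404.8 -129.5   72.   403.7 -130.1   23.8   16.3   -1.8]
silver_1 0.75 n 574 mean [474.  132.8] rect [473.2 133.8  79.4  44.9 -37.9]
silver_1 0.61 n 1331 mean [ 439.2 -155.5] rect [ 438.7 -155.1  101.6   40.5   -3.2]
```

View pics/p5.png

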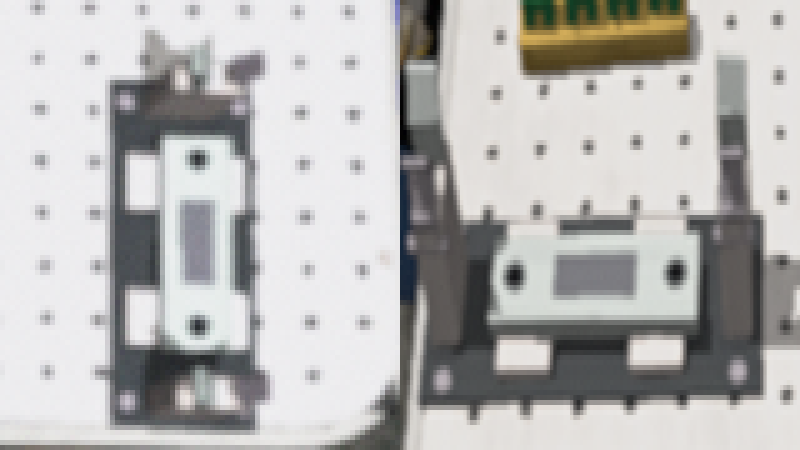

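The silver bar sits flat in the white cradle but about 2 mm off towards -y (bar centre col ~197 against pads ~187 in the crop) and slightly +x. I'll correct that after this pick. Next, black_3.

Call:
apply_moves(
  motion="0.0004 0.003 0.025 0.2; 0 0 0.025 0; 0 0 0.015 0; 0 0 0.005 0; 0 0 0 0; 0 0 0 0",
)

```text
time: 12.08
tool_pos: [416.3, 138.0, 35.6]
tcp_rot: [3.141, -0.001, 0.877]
contact_force: [0.2, -0.0, -0.2]
grip_width: 45.7
finger_force: 0.0
```

```bash
python3 - <<'E'
from h import *
plan(414.5,139.5,34,50.5,1)
E
```

```text
at [416.3 138.   35.6] 50.24 [ 3.1408e+00 -1.0000e-03] w 45.7 t 12.1 j [0.14 0.46 1.99 0.   0.69 0.84]
-0 -0.0023 0.0016 -0.3
```

Call:
apply_moves(
  motion="0 -0.0023 0.0016 -0.3; 0 0 0 0; 0 0 0 0",
)

```text
time: 12.45
tool_pos: [414.1, 139.7, 33.5]
tcp_rot: [3.141, -0.0, 0.883]
contact_force: [-0.7, -0.4, 0.2]
grip_width: 46.0
finger_force: 0.0
```

Call:
apply_moves(
  motion="0 0 0 0; 0 0 0 0; 0 0 0 0; 0 0 0 0; 0 0 0 0",
  fingers=-1,
)

```text
time: 13.08
tool_pos: [414.0, 139.6, 33.4]
tcp_rot: [-3.142, -0.0, 0.882]
contact_force: [0.4, -0.6, 0.3]
grip_width: 31.3
finger_force: 29.9
```

Call:
apply_moves(
  motion="0 0 -0.01 0; 0 0 -0.03 0; 0 0 -0.04 0; 0 0 -0.04 0; 0 0 0 0; 0 0 0 0",
)

```text
time: 13.82
tool_pos: [413.5, 139.5, 153.1]
tcp_rot: [-3.141, 0.0, 0.883]
contact_force: [-0.5, 0.2, -1.4]
grip_width: 31.6
finger_force: 29.9
```

```bash
python3 - <<'E'
from h import *
plan(437.5,385.5,150,-5.5,7)
E
```

```text
at [413.5 139.5 153.1] 50.56 [-3.1412e+00  5.0000e-04] w 31.6 t 13.8 j [0.15 0.26 1.86 0.   1.01 0.84]
0.029 -0.02 0 8; 0.027 -0.023 0.001 8; 0.022 -0.027 0 8; 0.019 -0.03 0.001 8; 0.015 -0.032 0 8; 0.009 -0.034 0.001 8; 0.0053 -0.0353 0.0001 8.1
```

Call:
apply_moves(
  motion="0.029 -0.02 0 8; 0.027 -0.023 0.001 8; 0.022 -0.027 0 8; 0.019 -0.03 0.001 8; 0.015 -0.032 0 8; 0.009 -0.034 0.001 8; 0.0053 -0.0353 0 8.1; 0 0 0 0",
)

```text
time: 14.82
tool_pos: [437.1, 387.0, 148.2]
tcp_rot: [3.14, 0.003, -0.095]
contact_force: [-0.0, -1.0, -1.3]
grip_width: 31.4
finger_force: 29.9
```

Call:
apply_moves(
  motion="0 0 0.03 0; 0 0 0.035 0; 0 0 0.03 0; 0 0 0.02 0; 0 0 0.005 0; 0 0 0 0; 0 0 0 0",
)

```text
time: 15.7
tool_pos: [438.6, 385.7, 31.3]
tcp_rot: [-3.141, -0.001, -0.096]
contact_force: [-0.3, 0.0, -0.1]
grip_width: 31.4
finger_force: 29.9
```

```bash
python3 - <<'E'
from h import *
plan(437.5,385.5,19,-5.5,1)
E
```

```text
at [438.6 385.7  31.3] -5.53 [-3.1407e+00 -1.2000e-03] w 31.4 t 15.7 j [ 0.59  0.66  1.58 -0.    0.9   2.26]
-0.001 0.0003 0.0123 -0
```

Call:
apply_moves(
  motion="-0.0005 0 0.009 0; 0 0 0.003 0; 0 0 0.0015 0; 0 0 0.0005 0; 0 0 0 0; 0 0 0 0",
)

```text
time: 16.45
tool_pos: [437.3, 385.5, 17.4]
tcp_rot: [3.141, 0.0, -0.096]
contact_force: [-2.4, -2.5, 7.7]
grip_width: 31.8
finger_force: 29.9
```

Call:
apply_moves(
  motion="0 0 0 0; 0 0 0 0; 0 0 -0.01 0; 0 0 -0.04 0; 0 0 -0.05 0; 0 0 -0.03 0; 0 0 0 0; 0 0 0 0",
  fingers=0,
)

```text
time: 17.45
tool_pos: [437.1, 385.3, 145.9]
tcp_rot: [3.141, 0.001, -0.097]
contact_force: [0.2, -1.1, 0.3]
grip_width: 45.8
finger_force: 0.0
```

```bash
python3 - <<'E'
from h import *
plan(433.5,-151.3,150,-1,12)
E
```

```text
at [437.1 385.3 145.9] -5.53 [3.1409e+00 8.0000e-04] w 45.8 t 17.4 j [0.59 0.52 1.48 0.   1.15 2.26]
0.004 0.045 -0 -0; 0.004 0.044 -0.001 -1; 0.003 0.045 -0 -0; 0.003 0.044 -0 -1; 0.003 0.045 -0.001 0; 0.002 0.045 -0 -0; 0.003 0.044 -0 -1; 0.002 0.045 -0.001 -0; 0.001 0.045 -0 -0; 0.002 0.044 -0 -1; 0.001 0.045 -0.001 -0; 0.0007 0.0448 -0.0001 -0.5
```

Travel to the pile area first, and look at the orange cradle from there.

Call:
apply_moves(
  motion="0.004 0.045 0 0; 0.004 0.044 0 -1; 0.003 0.045 0 0; 0.003 0.044 0 -1; 0.003 0.045 0 0; 0.002 0.045 0 0; 0.003 0.044 0 -1; 0.002 0.045 0 0",
)

```text
time: 18.45
tool_pos: [434.6, 26.5, 145.2]
tcp_rot: [-3.141, 0.003, -0.044]
contact_force: [-0.3, -0.3, 0.0]
grip_width: 46.2
finger_force: 0.0
```

```bash
python3 - <<'E'
from h import *
plan(433.5,-151.3,150,-1,4)
c=bot.capture("top")
bars(c,"black_1",28)
for r in pads(c,"cradle_orange"): print(r)
s=bot.capture("side"); bars(s,"black_1",28)
for r in pads(s,"cradle_orange"): print(r)
cv2.imwrite("pics/p6.png",np.hstack([cv2.resize(c["img"][240:330,175:255],(400,450),interpolation=3),cv2.resize(s["img"][140:230,205:325],(400,450),interpolation=3)]))
E
```

```text
at [434.6  26.5 145.2] -2.52 [-3.1413e+00  2.6000e-03] w 46.2 t 18.4 j [-0.12  0.27  1.88  0.    0.99  1.5 ]
0.002 0.044 -0.001 -0; 0.001 0.045 -0.001 -1; 0.001 0.044 -0.002 -0; 0.0011 0.0447 -0.0008 -0.5
black_1 0.85 n 654 mean [435.6 381.6] rect [435.8 381.2 101.1  37.6  -3.1]
[407.7 410.6  65.  408.7 410.5  25.7  14.1   0.8]
[471.1 404.4  58.  470.5 404.6  26.5  12.6  -2.6]
black_1 0.62 n 718 mean [425.   86.4] rect [422.3  90.2 107.6  39.3 -41. ]
black_1 0.57 n 114 mean [473.2 377. ] rect [472.8 379.   40.8  28.4 -89.8]
[469.9 362.   41.  470.3 363.8  23.4  15.4  -3.4]
```

View pics/p6.png

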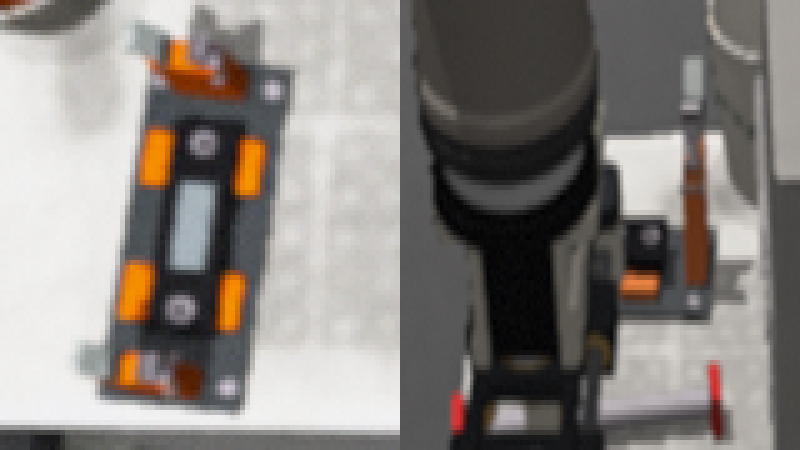

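Black bar in the orange cradle: hole midpoint (191,224) against pads centre (192,229). Allowing for parallax it is about 2 mm too far towards -y, like the white one. The top camera reads y about 2 mm low, so I'll nudge both bars, white first.

Call:
apply_moves(
  motion="0.002 0.044 0 0; 0.001 0.045 0 -1; 0.001 0.044 0 0; 0.001 0.045 0 -0.5; 0 0 0 0; 0 0 0 0",
)

```text
time: 19.5
tool_pos: [434.2, -148.9, 146.0]
tcp_rot: [-3.141, 0.001, -0.017]
contact_force: [-0.1, 1.4, 0.2]
grip_width: 46.0
finger_force: 0.0
```

```bash
python3 - <<'E'
from h import *
plan(433.6,-151.3,18,-1,4)
E
```

```text
at [ 434.2 -148.9  146. ] -0.98 [-3.1406e+00  9.0000e-04] w 46.0 t 19.5 j [-0.5   0.31  1.82  0.    1.01  1.09]
-0 0.001 0.032 0; -0 0 0.032 0; -0 0.001 0.032 0; -0.0006 0.0004 0.032 0
```

Call:
apply_moves(
  motion="0 0.001 0.04 0; 0 0.001 0.045 0; 0 0 0.03 0; 0 0 0.01 0; 0 0 0.0025 0; 0 0 0 0; 0 0 0 0",
)

```text
time: 20.38
tool_pos: [434.9, -152.5, 19.9]
tcp_rot: [3.141, -0.002, -0.018]
contact_force: [-0.2, -0.3, 0.4]
grip_width: 45.5
finger_force: 0.0
```

Call:
apply_moves(
  motion="0 0 0 0; 0 0 0 0; 0 0 0 0; 0 0 0 0; 0 0 0 0",
  fingers=-1,
)

```text
time: 21.0
tool_pos: [434.4, -152.4, 19.2]
tcp_rot: [3.141, -0.0, -0.018]
contact_force: [-1.2, 1.4, 5.3]
grip_width: 31.7
finger_force: 30.0
```

Call:
apply_moves(
  motion="0 0 -0.0005 0; -0.001 -0.0016 0 0; -0.001 -0.0016 0 0; 0 0 0 0; 0 0 0.0005 0; 0 0 0 0",
)

```text
time: 21.75
tool_pos: [432.1, -148.8, 19.2]
tcp_rot: [-3.141, 0.0, -0.018]
contact_force: [-1.8, 1.1, 6.9]
grip_width: 31.2
finger_force: 30.0
```

Call:
apply_moves(
  motion="0 0 0 0; 0 0 0 0; 0 0 -0.01 0; 0 0 -0.04 0; 0 0 -0.04 0; 0 0 -0.04 0; 0 0 0 0; 0 0 0 0",
  fingers=0,
)

```text
time: 22.75
tool_pos: [431.9, -148.8, 148.8]
tcp_rot: [-3.141, 0.0, -0.018]
contact_force: [-0.3, 0.3, 0.3]
grip_width: 46.2
finger_force: 0.0
```

```bash
python3 - <<'E'
from h import *
plan(437.3,385.5,150,-5.5,13)
E
```

```text
at [ 431.9 -148.8  148.8] -1.04 [-3.1414e+00  3.0000e-04] w 46.2 t 22.8 j [-0.5   0.3   1.82  0.    1.02  1.09]
-0 -0.041 -0 0; -0.001 -0.041 -0 1; -0.001 -0.041 -0 0; -0.001 -0.041 -0 0; -0.001 -0.041 -0 1; -0.002 -0.042 -0.001 0; -0.001 -0.041 0 0; -0.002 -0.041 0 1; -0.003 -0.041 0 0; -0.002 -0.041 0 0; -0.003 -0.041 -0 1; -0.003 -0.041 -0 0; -0.0029 -0.0407 -0.0002 0.5
```

Call:
apply_moves(
  motion="0 -0.055 0 0; -0.001 -0.055 0 1; -0.001 -0.055 0 0; -0.002 -0.055 0 1; -0.002 -0.055 0 0; -0.003 -0.055 0 1; -0.003 -0.055 0 0; -0.003 -0.055 0 0",
)

```text
time: 23.75
tool_pos: [435.8, 292.8, 147.4]
tcp_rot: [3.14, 0.002, -0.07]
contact_force: [0.7, -1.2, 0.3]
grip_width: 46.1
finger_force: 0.0
```

```bash
python3 - <<'E'
from h import *
plan(437.3,385.5,150,-5.5,2)
c=bot.capture("top")
bars(c,"silver_1",28)
for r in pads(c,"cradle_white"): print(r)
cv2.imwrite("pics/p7.png",cv2.resize(c["img"][240:330,405:485],(533,600),interpolation=3))
E
```

```text
at [435.8 292.8 147.4] -4.03 [3.1401e+00 2.4000e-03] w 46.1 t 23.8 j [ 0.45  0.42  1.64 -0.    1.08  2.09]
-0.003 -0.046 -0.001 1; -0.0029 -0.0466 -0.0016 0.5
silver_1 0.9 n 557 mean [459.8 140.9] rect [459.5 140.9  99.7  32.3 -36.9]
silver_1 0.58 n 646 mean [ 432.5 -150.7] rect [ 433.3 -151.6   99.3   34.8   -1.9]
[ 467.4 -131.2   75.   467.8 -131.    28.6   14.2   -1.9]
[ 405.1 -129.5   66.   406.2 -130.1   28.7   16.3   -1.9]
```

View pics/p7.png

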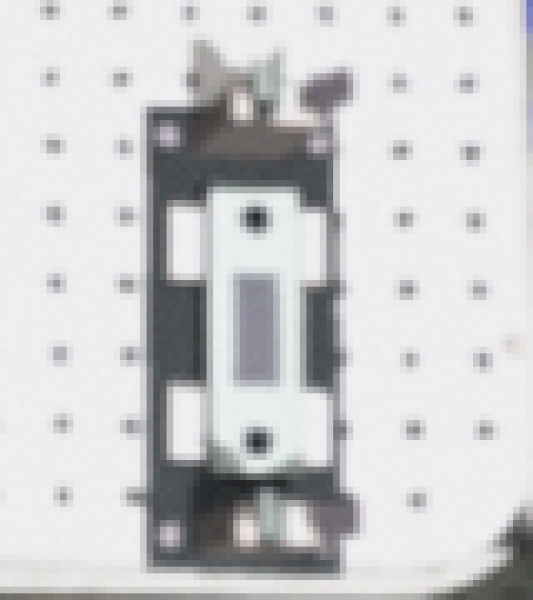

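The white stack is now centred: the hole midpoint maps to (435.2,-151.3) against pads at (435.3,-151.2). Next I'll fix the orange one.

Call:
apply_moves(
  motion="-0.003 -0.046 0 1; -0.003 -0.046 0 0.5; 0 0 0.02 0; 0 0 0.03 0; 0 0 0.04 0; 0 0 0.03 0; 0 0 0.008 0; 0 0 0 0",
)

```text
time: 24.9
tool_pos: [438.2, 382.7, 20.7]
tcp_rot: [3.141, 0.001, -0.097]
contact_force: [0.6, -0.6, 0.6]
grip_width: 45.7
finger_force: 0.0
```

Call:
apply_moves(
  motion="0 0 0 0; 0 0 0 0; 0 0 0 0; 0 0 0 0; 0 0 0 0; 0 0 0 0",
  fingers=-1,
)

```text
time: 25.65
tool_pos: [438.8, 383.9, 22.2]
tcp_rot: [-3.14, -0.002, -0.096]
contact_force: [-0.1, -0.3, 5.8]
grip_width: 31.4
finger_force: 30.0
```

Call:
apply_moves(
  motion="0 0 -0.0005 0; 0 -0.0017 0 0; 0 -0.0018 0 0; 0 0 0 0; 0 0 0.0005 0; 0 0 0 0",
)

```text
time: 26.4
tool_pos: [438.7, 386.2, 22.2]
tcp_rot: [3.141, -0.001, -0.096]
contact_force: [-0.6, -5.5, 11.7]
grip_width: 31.5
finger_force: 30.0
```

Call:
apply_moves(
  motion="0 0 0 0; 0 0 0 0; 0 0 -0.01 0; 0 0 -0.04 0; 0 0 -0.04 0; 0 0 -0.04 0; 0 0 0 0; 0 0 0 0",
  fingers=0,
)

```text
time: 27.4
tool_pos: [438.0, 386.7, 150.5]
tcp_rot: [3.141, 0.001, -0.097]
contact_force: [-0.8, -0.3, 0.1]
grip_width: 45.6
finger_force: 0.0
```

```bash
python3 - <<'E'
from h import *
c=bot.capture("top")
bars(c,"silver_1",32);bars(c,"black_1",32);bars(c,"silver_1",20);bars(c,"black_1",20)
plan(461,145,110,-40,7)
E
```

```text
silver_1 0.94 n 636 mean [ 433.3 -149.9] rect [ 433.  -150.8   98.6   34.9   -1.9]
silver_1 0.72 n 655 mean [459.  141.8] rect [459.1 142.7 102.4  37.5 -39.2]
black_1 0.6 n 639 mean [419.  89.] rect [419.2  88.5 101.9  34.  -40.1]
silver_1 0.52 n 202 mean [468.3  94.5] rect [467.5  93.9  35.8  34.2  53.4]
black_1 0.66 n 185 mean [414.2 136.6] rect [413.9 136.2  32.6  31.7 -36. ]
at [438.  386.6 149.8] -5.54 [3.1403e+00 1.6000e-03] w 45.7 t 27.6 j [0.59 0.52 1.46 0.   1.16 2.26]
0.007 0.034 0.006 5; 0.009 0.033 0.005 5; 0.013 0.033 0.006 5; 0.015 0.031 0.006 5; 0.018 0.03 0.005 5; 0.02 0.028 0.006 5; 0.0227 0.026 0.0058 4.5
```

Call:
apply_moves(
  motion="0.007 0.034 0 5; 0.009 0.033 0.002 5; 0.013 0.033 0.006 5; 0.015 0.031 0.01 5; 0.018 0.03 0.01 5; 0.02 0.028 0.01 5; 0.0227 0.026 0.01 3.5; 0 0 0 0",
)

```text
time: 28.65
tool_pos: [461.0, 143.5, 101.9]
tcp_rot: [3.14, 0.002, -0.685]
contact_force: [0.4, 0.5, 0.7]
grip_width: 46.0
finger_force: 0.0
```

```bash
python3 - <<'E'
from h import *
plan(459.8,143.4,22,-39,4)
E
```

```text
at [461.  143.5 101.9] -39.23 [3.1396e+00 1.6000e-03] w 46.0 t 28.6 j [ 0.14  0.41  1.81 -0.    0.92  2.4 ]
-0 0 0.02 -0; -0 0 0.02 -0; -0.001 0.001 0.02 -0; 0.0001 -0.0002 0.0199 -0.2
```

Call:
apply_moves(
  motion="-0.001 0.001 0.025 0; 0 0 0.025 0; 0 0 0.02 0; 0 0 0.006 0; 0 0 0.002 0; 0 0 0 0; 0 0 0 0",
)

```text
time: 29.52
tool_pos: [460.5, 145.3, 25.6]
tcp_rot: [-3.141, -0.001, -0.681]
contact_force: [-0.5, -0.1, -0.1]
grip_width: 46.1
finger_force: 0.0
```

```bash
python3 - <<'E'
from h import *
plan(459.8,143.4,22,-39,1)
E
```

```text
at [460.5 145.3  25.6] -39.03 [-3.1405e+00 -9.0000e-04] w 46.1 t 29.5 j [0.15 0.54 1.88 0.   0.73 2.4 ]
0.0006 0.0019 0.0036 -0
```

Call:
apply_moves(
  motion="0.0006 0.001 0.003 0; 0 0 0 0; 0 0 0 0",
)

```text
time: 29.9
tool_pos: [459.9, 144.0, 22.0]
tcp_rot: [-3.141, -0.0, -0.681]
contact_force: [-0.1, -0.5, 0.1]
grip_width: 46.0
finger_force: 0.0
```

Call:
apply_moves(
  motion="0 0 0 0; 0 0 0 0; 0 0 0 0; 0 0 0 0; 0 0 0 0; 0 0 0 0",
  fingers=-1,
)

```text
time: 30.65
tool_pos: [459.9, 144.0, 21.9]
tcp_rot: [-3.141, -0.0, -0.681]
contact_force: [-0.2, 0.1, 0.8]
grip_width: 31.8
finger_force: 29.8
```

Call:
apply_moves(
  motion="0 0 -0.01 0; 0 0 -0.04 0; 0 0 -0.05 0; 0 0 -0.03 0; 0 0 0 0; 0 0 0 0; 0 0 0 0",
)

```text
time: 31.52
tool_pos: [459.0, 143.8, 150.7]
tcp_rot: [3.14, 0.002, -0.681]
contact_force: [-0.2, -1.0, -0.5]
grip_width: 31.7
finger_force: 29.9
```

```bash
python3 - <<'E'
from h import *
plan(434.8,-149.2,150,-1,7)
E
```

```text
at [459.  143.8 150.7] -39.04 [3.1395e+00 1.9000e-03] w 31.7 t 31.5 j [0.14 0.34 1.75 0.   1.05 2.4 ]
0.024 0.035 0 -5; 0.02 0.036 0 -6; 0.017 0.039 0 -5; 0.013 0.04 0 -6; 0.009 0.041 0 -5; 0.005 0.041 0.001 -6; 0.0013 0.0425 -0.0003 -5
```

Call:
apply_moves(
  motion="0.024 0.035 0 -5; 0.02 0.036 0 -6; 0.017 0.039 0 -5; 0.013 0.04 0 -6; 0.009 0.041 0 -5; 0.005 0.041 0.001 -6; 0.0015 0.0425 0 -5; 0 0 0 0",
)

```text
time: 32.52
tool_pos: [435.3, -151.2, 149.9]
tcp_rot: [-3.141, 0.001, -0.022]
contact_force: [-0.2, 1.1, -1.0]
grip_width: 31.7
finger_force: 29.9
```

Call:
apply_moves(
  motion="0 0 0.03 0; 0 0 0.035 0; 0 0 0.03 0; 0 0 0.01 0; 0 0 0 0; 0 0 0 0; 0 0 0 0",
)

```text
time: 33.4
tool_pos: [436.4, -149.3, 46.8]
tcp_rot: [3.141, -0.002, -0.018]
contact_force: [0.3, -0.2, -1.0]
grip_width: 31.6
finger_force: 29.9
```

```bash
python3 - <<'E'
from h import *
plan(435.2,-149,30,-1,1)
E
```

```text
at [ 436.4 -149.3   46.8] -1.04 [ 3.1408e+00 -1.8000e-03] w 31.6 t 33.4 j [-0.5   0.47  1.92  0.    0.75  1.09]
-0.0012 -0.0002 0.0168 -0
```

Call:
apply_moves(
  motion="-0.001 0 0.006 0; 0 0 0.004 0; 0 0 0.002 0; 0 0 0 0; 0 0 0 0; 0 0 0 0",
)

```text
time: 34.15
tool_pos: [434.9, -149.0, 34.0]
tcp_rot: [-3.142, -0.0, -0.018]
contact_force: [-0.3, 0.2, -1.3]
grip_width: 31.8
finger_force: 29.9
```

Call:
apply_moves(
  motion="0 0 0.002 0; 0 0 0.0015 0; 0 0 0.0005 0; 0 0 0.0005 0; 0 0 0 0; 0 0 0 0",
)

```text
time: 34.9
tool_pos: [434.8, -149.0, 29.9]
tcp_rot: [-3.142, -0.0, -0.018]
contact_force: [-2.1, 1.2, 7.3]
grip_width: 31.9
finger_force: 29.9
```

Call:
apply_moves(
  motion="0 0 0 0; 0 0 0 0; 0 0 -0.01 0; 0 0 -0.04 0; 0 0 -0.04 0; 0 0 -0.03 0; 0 0 0 0; 0 0 0 0",
  fingers=0,
)

```text
time: 35.9
tool_pos: [434.4, -148.8, 149.1]
tcp_rot: [-3.141, 0.001, -0.018]
contact_force: [-0.3, -0.2, -0.2]
grip_width: 45.9
finger_force: 0.0
```

```bash
python3 - <<'E'
from h import *
plan(419.5,90.5,110,-39,6)
E
```

```text
at [ 434.4 -148.8  149.1] -1.03 [-3.1412e+00  6.0000e-04] w 45.9 t 35.9 j [-0.5   0.31  1.81  0.    1.02  1.09]
-0.003 -0.04 0.007 6; -0.008 -0.039 0.006 7; -0.012 -0.038 0.007 6; -0.016 -0.037 0.006 6; -0.019 -0.035 0.007 7; -0.0242 -0.0317 0.0061 6
```

Call:
apply_moves(
  motion="-0.003 -0.04 0 6; -0.008 -0.039 0.003 7; -0.012 -0.038 0.007 6; -0.016 -0.037 0.01 6; -0.019 -0.035 0.01 7; -0.0242 -0.0317 0.01 6; 0 0 0 0; 0 0 0 0",
)

```text
time: 36.9
tool_pos: [419.5, 90.1, 108.8]
tcp_rot: [3.14, 0.001, -0.68]
contact_force: [0.2, 0.3, -0.4]
grip_width: 46.0
finger_force: 0.0
```

```bash
python3 - <<'E'
from h import *
plan(419.5,90.5,22,-39,1)
c=bot.capture("top"); bars(c,"silver_1",40)
cv2.imwrite("pics/p8.png",cv2.resize(c["img"][240:330,405:485],(533,600),interpolation=3))
E
```

```text
at [419.5  90.1 108.8] -38.94 [3.1404e+00 1.0000e-03] w 46.0 t 36.9 j [ 0.03  0.32  1.94 -0.    0.89  2.28]
-0.0003 -0.0003 0.0868 0.1
silver_1 0.82 n 657 mean [ 431.9 -150.3] rect [ 431.9 -151.   102.9   34.3   -1.9]
```

View pics/p8.png

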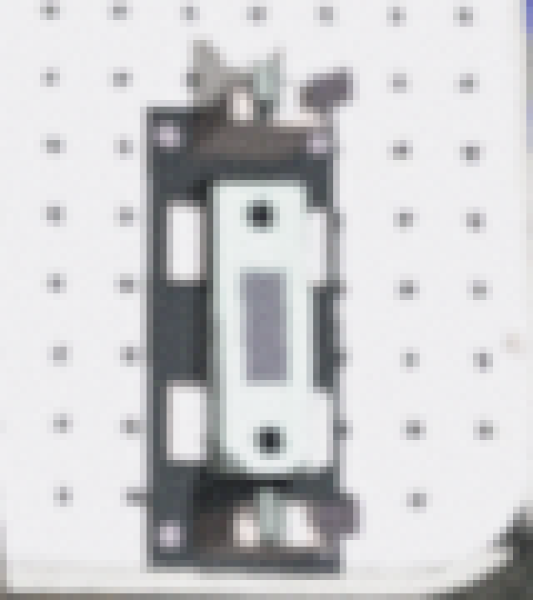

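```bash
cat >> h.py <<'E'
def holes(c,u0,u1,v0,v1,z,dark=True):
    g=cv2.cvtColor(c["img"],cv2.COLOR_BGR2GRAY)[v0:v1,u0:u1].astype(float)
    r=[]
    for a,b in((0,(v1-v0)//2),((v1-v0)//2,v1-v0)):
        h=g[a:b]; w=np.clip(np.median(h)-25-h,0,None) if dark else np.clip(h-h.min()-.5*(h.max()-h.min()),0,None)
        V,U=np.mgrid[a:b,0:h.shape[1]]; r.append(((w*U).sum()/w.sum()+u0,(w*V).sum()/w.sum()+v0))
    P=plane(c,r,z)[:,:2]; d=P[0]-P[1]; print("holes",np.round(r,1).tolist(),P.round(1).tolist(),"mid",P.mean(0).round(1),"yaw",round(np.degrees(np.arctan2(d[1],d[0])),2),"len",np.hypot(*d).round(1))
E
python3 - <<'E'
from h import *
c=bot.capture("top")
g=cv2.cvtColor(c["img"],cv2.COLOR_BGR2GRAY); print(g[268:278,437:453]); print(g[300:312,437:453])
holes(c,441,449,269,309,40)
E
```

```text
[[180 229 234 234 234 235 233 230 231 232 231 233 219 176 109  78]
 [190 235 239 239 237 233 220 217 229 234 236 237 234 196 117  75]
 [188 235 237 236 230 195 154 143 184 225 235 236 235 199 125  93]
 [187 234 238 235 214 147  79  68 130 201 234 236 233 208 164 164]
 [185 235 238 235 211 136  61  49 108 190 233 235 234 225 219 231]
 [184 234 239 237 226 175 117 100 144 204 234 237 235 231 232 237]
 [185 234 237 238 236 222 191 184 205 228 235 235 234 230 232 237]
 [187 235 237 237 237 236 235 234 234 236 235 235 234 231 233 235]
 [185 234 238 237 237 238 238 238 237 236 235 235 234 231 233 237]
 [183 234 237 238 238 237 237 238 237 236 235 236 235 232 234 236]]
[[153 199 234 237 238 237 237 238 238 236 237 235 238 236 233 233]
 [154 197 234 238 237 238 238 239 239 237 236 237 237 236 235 235]
 [151 193 234 238 238 236 237 237 236 236 237 237 238 236 235 235]
 [149 192 234 238 238 237 232 220 211 221 231 236 238 236 237 236]
 [148 190 232 239 237 234 203 148 121 150 207 234 237 236 238 237]
 [137 188 233 238 237 225 170  87  49  94 182 231 238 237 236 236]
 [120 181 234 238 237 227 176  89  47  87 168 226 238 237 236 236]
 [105 164 215 231 238 234 206 147 108 128 188 229 237 236 235 237]
 [ 94 125 167 202 230 236 231 205 189 199 223 236 236 232 233 238]
 [ 87 114 141 162 198 230 237 236 235 234 236 232 220 207 214 227]
 [ 81  96 114 128 144 180 206 210 211 213 209 185 159 153 170 172]
 [ 50  59  68  67  69  92 104 106 109 108 107  98  88  88 102 103]]
holes [[444.0, 279.6], [444.7, 297.4]] [[455.6, -150.7], [414.4, -150.8]] mid [ 435.  -150.7] yaw 0.15 len 41.2
```

Call:
apply_moves(
  motion="0 0 0.03 0; 0 0 0.03 0; 0 0 0.018 0; 0 0 0.006 0; 0 0 0.002 0; 0 0 0 0; 0 0 0 0",
)

```text
time: 37.92
tool_pos: [420.4, 90.3, 24.0]
tcp_rot: [-3.141, -0.001, -0.681]
contact_force: [-0.2, 0.4, -0.1]
grip_width: 45.8
finger_force: 0.0
```

```bash
python3 - <<'E'
from h import *
plan(419.5,90.5,22,-39,1)
E
```

```text
at [420.4  90.3  24. ] -39.04 [-3.1406e+00 -1.0000e-03] w 45.8 t 37.9 j [0.03 0.47 2.02 0.   0.64 2.28]
-0.0008 0.0004 0.002 -0
```

Call:
apply_moves(
  motion="-0.0005 0 0.002 0; 0 0 0 0; 0 0 0 0",
)

```text
time: 38.3
tool_pos: [419.5, 90.7, 21.4]
tcp_rot: [-3.141, -0.0, -0.681]
contact_force: [-0.9, 0.4, -1.4]
grip_width: 46.0
finger_force: 0.0
```

Call:
apply_moves(
  motion="0 0 0 0; 0 0 0 0; 0 0 0 0; 0 0 0 0; 0 0 0 0; 0 0 0 0",
  fingers=-1,
)

```text
time: 39.05
tool_pos: [419.6, 90.6, 21.4]
tcp_rot: [-3.141, -0.0, -0.681]
contact_force: [0.1, 0.0, 0.2]
grip_width: 31.7
finger_force: 30.0
```

Call:
apply_moves(
  motion="0 0 -0.01 0; 0 0 -0.04 0; 0 0 -0.05 0; 0 0 -0.03 0; 0 0 0 0; 0 0 0 0; 0 0 0 0",
)

```text
time: 39.92
tool_pos: [418.7, 90.5, 150.3]
tcp_rot: [3.14, 0.002, -0.681]
contact_force: [-0.7, 0.1, -1.1]
grip_width: 31.6
finger_force: 30.0
```

```bash
python3 - <<'E'
from h import *
c=bot.capture("top"); bars(c,"black_1",28)
i=c["img"]; cv2.imwrite("pics/p9.png",cv2.resize(i[240:330,175:255],(533,600),interpolation=3))
plan(437.5,387.0,150,-5.5,7)
E
```

```text
black_1 0.83 n 614 mean [435.9 382.8] rect [436.  382.8 100.   33.8  -5.5]
at [418.9  90.6 150.5] -39.04 [3.1402e+00 1.7000e-03] w 31.8 t 40.0 j [0.03 0.26 1.89 0.   1.   2.29]
-0.025 -0.035 0 -5; -0.021 -0.036 0 -5; -0.018 -0.038 0 -4; -0.016 -0.04 0 -5; -0.012 -0.041 0 -5; -0.008 -0.041 0 -5; -0.0051 -0.0424 0.0005 -4.5
```

View pics/p9.png

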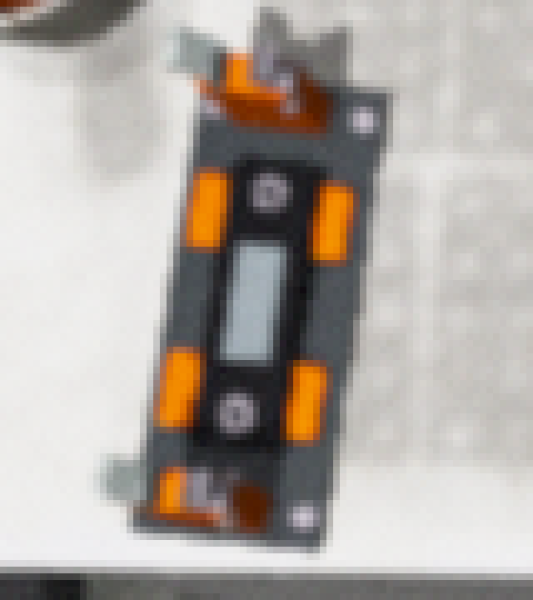

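Orange stack: hole midpoint (253,301) against pads centre (257,305). The bar is centred to about 1 mm. Going ahead with black_2.

Call:
apply_moves(
  motion="-0.025 -0.035 0 -5; -0.021 -0.036 0 -5; -0.018 -0.038 0 -4; -0.016 -0.04 0 -5; -0.012 -0.041 0 -5; -0.008 -0.041 0 -5; -0.005 -0.0425 0 -4.5; 0 0 0 0",
)

```text
time: 41.02
tool_pos: [437.6, 389.3, 150.1]
tcp_rot: [3.141, 0.001, -0.093]
contact_force: [0.5, -0.9, -0.9]
grip_width: 31.3
finger_force: 30.0
```

Call:
apply_moves(
  motion="0 0 0.03 0; 0 0 0.035 0; 0 0 0.03 0; 0 0 0.01 0; 0 0 0 0; 0 0 0 0; 0 0 0 0",
)

```text
time: 41.9
tool_pos: [438.8, 387.5, 47.6]
tcp_rot: [-3.14, -0.002, -0.097]
contact_force: [0.5, 1.0, -1.7]
grip_width: 31.5
finger_force: 30.0
```

```bash
python3 - <<'E'
from h import *
plan(437.5,387.2,34,-5.5,1)
E
```

```text
at [438.8 387.5  47.6] -5.54 [-3.1402e+00 -1.7000e-03] w 31.5 t 41.9 j [0.59 0.64 1.57 0.   0.93 2.26]
-0.0013 0.0004 0.0136 -0
```

Call:
apply_moves(
  motion="-0.001 0.0003 0.006 0; 0 0 0.004 0; 0 0 0.002 0; 0 0 0 0; 0 0 0 0; 0 0 0 0",
)

```text
time: 42.65
tool_pos: [437.3, 387.0, 34.6]
tcp_rot: [-3.141, -0.0, -0.097]
contact_force: [0.9, 0.1, -0.4]
grip_width: 31.9
finger_force: 30.0
```

Call:
apply_moves(
  motion="0 0 0.003 0; 0 0 0.0015 0; 0 0 0.0007 0; 0 0 0.0003 0; 0 0 0 0; 0 0 0 0",
)

```text
time: 43.4
tool_pos: [437.1, 386.9, 29.4]
tcp_rot: [-3.142, -0.0, -0.097]
contact_force: [-1.8, -1.8, 5.9]
grip_width: 31.7
finger_force: 30.0
```

Call:
apply_moves(
  motion="0 0 0 0; 0 0 0 0; 0 0 -0.01 0; 0 0 -0.04 0; 0 0 -0.04 0; 0 0 -0.03 0; 0 0 0 0; 0 0 0 0",
  fingers=0,
)

```text
time: 44.4
tool_pos: [436.8, 386.7, 148.5]
tcp_rot: [3.141, 0.001, -0.097]
contact_force: [0.1, -0.8, -0.6]
grip_width: 46.1
finger_force: 0.0
```

```bash
python3 - <<'E'
from h import *
c=bot.capture("top")
bars(c,"silver_1",20);bars(c,"black_1",20);bars(c,"silver_1",40)
plan(468,98,110,50.5,8)
E
```

```text
silver_1 0.97 n 583 mean [467.4  95. ] rect [467.4  95.2  99.3  33.6  53.1]
black_1 0.92 n 618 mean [414.3 136.9] rect [414.5 136.9 100.5  34.7  55.4]
silver_1 0.89 n 650 mean [ 434.6 -150.5] rect [ 434.2 -149.9  101.9   34.9   -0. ]
at [436.7 386.6 147.8] -5.54 [3.1403e+00 1.7000e-03] w 46.0 t 44.6 j [0.59 0.52 1.47 0.   1.15 2.26]
0.007 0.036 0.005 -7; 0.003 0.036 0.004 -7; -0.001 0.036 0.005 -7; -0.006 0.036 0.005 -7; -0.01 0.035 0.005 -7; -0.014 0.033 0.004 -7; -0.019 0.031 0.005 -7; -0.0216 0.0292 0.0048 -7
```

Call:
apply_moves(
  motion="0.007 0.036 0 -7; 0.003 0.036 0.001 -7; -0.001 0.036 0.005 -7; -0.006 0.036 0.008 -7; -0.01 0.035 0.01 -7; -0.014 0.033 0.01 -7; -0.019 0.031 0.01 -8; -0.0216 0.03 0.01 -8",
)

```text
time: 45.6
tool_pos: [469.3, 96.8, 94.1]
tcp_rot: [-3.141, 0.001, 0.92]
contact_force: [0.5, -0.2, 0.7]
grip_width: 45.5
finger_force: 0.0
```

Call:
apply_moves(
  motion="0 0 0.01 0; 0 0 0.02 0; 0 0 0.02 0; 0 0 0.01 0; 0 0 0 0; 0 0 0 0",
)

```text
time: 46.35
tool_pos: [470.0, 98.2, 35.4]
tcp_rot: [3.141, -0.001, 0.916]
contact_force: [1.1, 0.1, 0.4]
grip_width: 46.1
finger_force: 0.0
```

```bash
python3 - <<'E'
from h import *
plan(467.9,97,10,52,1)
E
```

```text
at [470.   98.2  35.4] 52.46 [ 3.1409e+00 -7.0000e-04] w 46.1 t 46.4 j [0.05 0.52 1.88 0.   0.75 0.7 ]
-0.0023 -0.001 0.0254 0.5
```

Call:
apply_moves(
  motion="-0.002 -0.0007 0.012 0.5; 0 0 0.008 0; 0 0 0.003 0; 0 0 0 0; 0 0 0 0; 0 0 0 0",
)

```text
time: 47.1
tool_pos: [468.1, 96.8, 12.1]
tcp_rot: [3.141, -0.0, 0.907]
contact_force: [-0.1, -0.0, 0.1]
grip_width: 46.1
finger_force: 0.0
```

Call:
apply_moves(
  motion="0 0 0.0015 0; 0 0 0 0; 0 0 0 0",
)

```text
time: 47.48
tool_pos: [467.9, 96.7, 10.4]
tcp_rot: [-3.142, -0.0, 0.907]
contact_force: [1.3, 0.2, -0.6]
grip_width: 46.1
finger_force: 0.0
```

Call:
apply_moves(
  motion="0 0 0 0; 0 0 0 0; 0 0 0 0; 0 0 0 0; 0 0 0 0; 0 0 0 0",
  fingers=-1,
)

```text
time: 48.22
tool_pos: [467.9, 96.7, 10.4]
tcp_rot: [3.142, -0.0, 0.907]
contact_force: [-0.1, -0.3, 0.5]
grip_width: 31.4
finger_force: 29.8
```

Call:
apply_moves(
  motion="0 0 -0.01 0; 0 0 -0.04 0; 0 0 -0.05 0; 0 0 -0.04 0; 0 0 0 0; 0 0 0 0; 0 0 0 0",
)

```text
time: 49.1
tool_pos: [466.9, 96.7, 149.1]
tcp_rot: [-3.139, 0.002, 0.907]
contact_force: [0.2, -1.0, -1.3]
grip_width: 31.4
finger_force: 29.9
```

```bash
python3 - <<'E'
from h import *
plan(435.3,-149.1,150,-1,7)
E
```

```text
at [466.9  96.7 149.1] 51.96 [-3.1393e+00  1.9000e-03] w 31.4 t 49.1 j [0.04 0.34 1.77 0.   1.04 0.71]
-0.03 0.018 -0 8; -0.028 0.022 -0 7; -0.025 0.026 -0 8; -0.021 0.028 -0.001 7; -0.017 0.031 0 8; -0.013 0.033 0 7; -0.0086 0.0342 0.0001 8
```

Call:
apply_moves(
  motion="-0.03 0.018 0 8; -0.028 0.022 0 7; -0.025 0.026 0 8; -0.021 0.028 0 7; -0.017 0.031 0 8; -0.013 0.033 0 7; -0.0086 0.0342 0 8; 0 0 0 0",
)

```text
time: 50.1
tool_pos: [435.6, -150.6, 149.3]
tcp_rot: [-3.141, 0.002, -0.022]
contact_force: [-0.2, 0.7, -2.0]
grip_width: 31.7
finger_force: 29.9
```

Call:
apply_moves(
  motion="0 0 0.03 0; 0 0 0.035 0; 0 0 0.02 0; 0 0 0.008 0; 0 0 0 0; 0 0 0 0; 0 0 0 0",
)

```text
time: 50.98
tool_pos: [436.8, -149.2, 58.1]
tcp_rot: [3.141, -0.001, -0.018]
contact_force: [1.1, 0.6, -1.8]
grip_width: 31.4
finger_force: 29.9
```

```bash
python3 - <<'E'
from h import *
plan(435.3,-149.1,46,-1,1)
s=bot.capture("side"); bars(s,"silver_1",66)
for d in bot.cut_out(s,"silver_1")[:4]: print(round(d["p"],2),d["point"],d["pixels"].sum())
cv2.imwrite("pics/p10.png",cv2.resize(s["img"][315:425,190:330],(764,600),interpolation=3))
E
```

```text
at [ 436.8 -149.2   58.1] -1.03 [ 3.141e+00 -1.500e-03] w 31.4 t 51.0 j [-0.5   0.45  1.91  0.    0.78  1.09]
-0.0015 -0 0.0121 -0
silver_1 0.85 n 313 mean [ 478.1 -152. ] rect [ 478.1 -151.8   38.6   24.9   87.2]
0.85 [277.1, 369.1] 313
0.65 [274.5, 383.8] 147
0.58 [281.3, 185.5] 88
0.52 [277.9, 394.4] 68
```

View pics/p10.png

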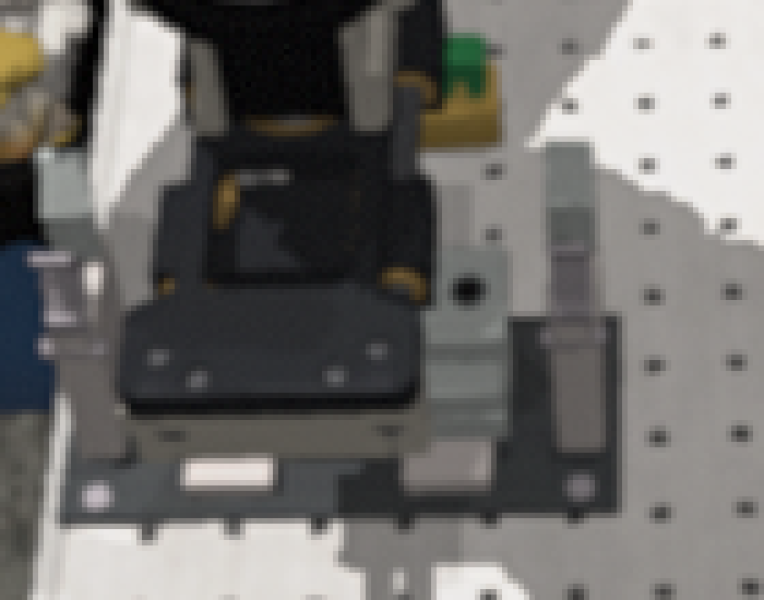

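The right-hand ends of the held bar and the stack line up (col ~508). Lowering.

Call:
apply_moves(
  motion="-0.0014 0 0.006 0; 0 0 0.003 0; 0 0 0.001 0; 0 0 0 0; 0 0 0 0; 0 0 0 0",
)

```text
time: 51.88
tool_pos: [435.0, -149.0, 47.5]
tcp_rot: [-3.142, -0.0, -0.018]
contact_force: [-0.6, 0.2, -1.2]
grip_width: 31.9
finger_force: 29.9
```

Call:
apply_moves(
  motion="0 0 0.003 0; 0 0 0.0013 0; 0 0 0.0006 0; 0 0 0.0004 0; 0 0 0 0; 0 0 0 0",
)

```text
time: 52.62
tool_pos: [434.8, -148.9, 42.4]
tcp_rot: [-3.142, -0.0, -0.018]
contact_force: [-1.5, 1.1, 5.1]
grip_width: 31.7
finger_force: 29.9
```

Call:
apply_moves(
  motion="0 0 0 0; 0 0 0 0; 0 0 -0.01 0; 0 0 -0.04 0; 0 0 -0.04 0; 0 0 -0.03 0; 0 0 0 0; 0 0 0 0",
  fingers=0,
)

```text
time: 53.62
tool_pos: [434.5, -148.8, 161.8]
tcp_rot: [-3.141, 0.001, -0.018]
contact_force: [0.1, -0.3, -0.6]
grip_width: 45.7
finger_force: 0.0
```

```bash
python3 - <<'E'
from h import *
plan(414.9,138.8,100,52,7)
E
```

```text
at [ 434.5 -148.8  161.8] -1.04 [-3.1412e+00  5.0000e-04] w 45.7 t 53.6 j [-0.5   0.29  1.79  0.    1.06  1.09]
-0.004 -0.041 0.009 -8; 0.003 -0.041 0.009 -7; 0.007 -0.041 0.008 -8; 0.013 -0.039 0.009 -7; 0.017 -0.037 0.009 -8; 0.022 -0.035 0.009 -7; 0.027 -0.0311 0.0088 -8
```

Call:
apply_moves(
  motion="-0.004 -0.041 0.003 -8; 0.003 -0.041 0.006 -7; 0.007 -0.041 0.011 -8; 0.013 -0.039 0.015 -7; 0.017 -0.037 0.015 -8; 0.022 -0.035 0.015 -7; 0.027 -0.031 0.015 -8; 0 0 0.015 0",
)

```text
time: 54.62
tool_pos: [414.0, 140.7, 65.5]
tcp_rot: [-3.14, 0.002, 0.912]
contact_force: [0.1, -1.0, -0.0]
grip_width: 46.1
finger_force: 0.0
```

Call:
apply_moves(
  motion="0 0 0.015 0; 0 0 0.013 0; 0 0 0 0; 0 0 0 0; 0 0 0 0",
)

```text
time: 55.25
tool_pos: [415.8, 138.5, 39.6]
tcp_rot: [3.141, -0.001, 0.907]
contact_force: [-0.5, -0.4, -0.5]
grip_width: 46.0
finger_force: 0.0
```

```bash
python3 - <<'E'
from h import *
plan(414.9,138.8,10.4,52,1)
c=bot.capture("top"); bars(c,"silver_1",52); bars(c,"black_1",40)
g=cv2.cvtColor(c["img"],cv2.COLOR_BGR2GRAY)
def hole(u0,u1,v0,v1,z):
    h=g[v0:v1,u0:u1].astype(float); w=np.clip(np.median(h)-30-h,0,None);V,U=np.mgrid[v0:v1,u0:u1]
    return plane(c,((w*U).sum()/w.sum(),(w*V).sum()/w.sum()),z)[0,:2]
a,b=hole(440,449,266,276,52),hole(440,449,299,309,52)
print(a.round(1),b.round(1),((a+b)/2).round(1),np.degrees(np.arctan2(*(a-b)[::-1])).round(2))
E
```

```text
at [415.8 138.5  39.6] 51.95 [ 3.1409e+00 -8.0000e-04] w 46.0 t 55.2 j [0.15 0.45 1.99 0.   0.7  0.81]
-0.0003 -0.0009 0.0292 -0.1
silver_1 0.75 n 632 mean [ 434.3 -150.3] rect [ 433.8 -150.7   99.7   34.4   -2. ]
[ 476.2 -150.3] [ 396.2 -150.7] [ 436.2 -150.5] 0.25
```

Call:
apply_moves(
  motion="-0.0003 -0.0003 0.015 0; 0 0 0.009 0; 0 0 0.003 0; 0 0 0 0; 0 0 0 0; 0 0 0 0",
)

```text
time: 56.15
tool_pos: [415.2, 138.5, 12.4]
tcp_rot: [3.141, -0.001, 0.907]
contact_force: [-0.1, 0.8, -0.0]
grip_width: 46.0
finger_force: 0.0
```

Call:
apply_moves(
  motion="0 0 0.0015 0; 0 0 0 0; 0 0 0 0",
)

```text
time: 56.52
tool_pos: [415.0, 138.5, 10.6]
tcp_rot: [-3.142, -0.0, 0.907]
contact_force: [0.5, 0.3, -0.4]
grip_width: 45.8
finger_force: 0.0
```

Call:
apply_moves(
  motion="0 0 0 0; 0 0 0 0; 0 0 0 0; 0 0 0 0; 0 0 0 0; 0 0 0 0",
  fingers=-1,
)

```text
time: 57.28
tool_pos: [415.0, 138.5, 10.6]
tcp_rot: [-3.142, -0.0, 0.907]
contact_force: [-0.8, 1.1, -0.1]
grip_width: 32.0
finger_force: 29.6
```

Call:
apply_moves(
  motion="0 0 -0.01 0; 0 0 -0.04 0; 0 0 -0.05 0; 0 0 -0.04 0; 0 0 0 0; 0 0 0 0; 0 0 0 0",
)

```text
time: 58.15
tool_pos: [414.1, 138.3, 149.4]
tcp_rot: [-3.14, 0.002, 0.907]
contact_force: [0.3, 0.4, -1.7]
grip_width: 31.4
finger_force: 29.6
```

```bash
python3 - <<'E'
from h import *
plan(437.5,387.2,150,-5.5,7)
E
```

```text
at [414.1 138.3 149.4] 51.96 [-3.1396e+00  2.0000e-03] w 31.4 t 58.1 j [0.15 0.27 1.87 0.   1.01 0.81]
0.03 -0.019 -0 8; 0.027 -0.024 -0 8; 0.024 -0.026 -0 9; 0.019 -0.031 -0 8; 0.015 -0.032 -0 8; 0.01 -0.034 -0.001 8; 0.0048 -0.0355 0.0004 8.5
```

Call:
apply_moves(
  motion="0.03 -0.019 0 8; 0.027 -0.024 0 8; 0.024 -0.026 0 9; 0.019 -0.031 0 8; 0.015 -0.032 0 8; 0.01 -0.034 0 8; 0.005 -0.0355 0 8.5; 0 0 0 0",
)

```text
time: 59.15
tool_pos: [437.9, 388.9, 148.7]
tcp_rot: [3.14, 0.002, -0.095]
contact_force: [1.1, -0.4, -1.6]
grip_width: 31.7
finger_force: 29.6
```

Call:
apply_moves(
  motion="0 0 0.03 0; 0 0 0.035 0; 0 0 0.02 0; 0 0 0.008 0; 0 0 0 0; 0 0 0 0; 0 0 0 0",
)

```text
time: 60.02
tool_pos: [439.1, 387.6, 58.5]
tcp_rot: [-3.141, -0.001, -0.096]
contact_force: [0.5, 0.3, -1.9]
grip_width: 31.5
finger_force: 29.6
```

```bash
python3 - <<'E'
from h import *
plan(437.4,387.1,46,-5.5,1)
E
```

```text
at [439.1 387.6  58.5] -5.53 [-3.1405e+00 -1.3000e-03] w 31.5 t 60.0 j [0.59 0.63 1.56 0.   0.96 2.26]
-0.0016 0.0006 0.0125 -0
```

Call:
apply_moves(
  motion="-0.001 0.0003 0.006 0; 0 0 0.003 0; 0 0 0.001 0; 0 0 0 0; 0 0 0 0; 0 0 0 0",
)

```text
time: 60.78
tool_pos: [437.7, 387.2, 47.8]
tcp_rot: [-3.141, -0.0, -0.097]
contact_force: [0.5, 0.5, -1.7]
grip_width: 31.9
finger_force: 29.6
```

Call:
apply_moves(
  motion="0 0 0.003 0; 0 0 0.0013 0; 0 0 0.0006 0; 0 0 0.0004 0; 0 0 0 0; 0 0 0 0",
)

```text
time: 61.52
tool_pos: [437.5, 387.1, 42.6]
tcp_rot: [-3.142, -0.0, -0.097]
contact_force: [-2.1, -1.4, 5.3]
grip_width: 31.6
finger_force: 29.6
```

Call:
apply_moves(
  motion="0 0 0 0; 0 0 0 0; 0 0 -0.01 0; 0 0 -0.04 0; 0 0 -0.04 0; 0 0 -0.03 0; 0 0 0 0; 0 0 0 0",
  fingers=0,
)

```text
time: 62.52
tool_pos: [437.2, 386.9, 161.9]
tcp_rot: [3.141, 0.001, -0.097]
contact_force: [-0.2, -0.3, -0.2]
grip_width: 45.8
finger_force: 0.0
```

```bash
python3 - <<'E'
from h import *
plan(437,230,200,-5.5,4)
c=bot.capture("side"); P,_=cloud(c,bot.cut_out(c,"rod")[0]["pixels"]); print(rect(P),P[:,2].max())
E
```

```text
at [437.2 386.9 161.9] -5.54 [3.1411e+00 6.0000e-04] w 45.8 t 62.5 j [0.59 0.5  1.45 0.   1.19 2.26]
0.004 0.039 -0.01 -0; 0.003 0.039 -0.009 -0; 0.004 0.039 -0.01 -0; 0.0039 0.0392 -0.0091 -0
[458.3 255.  186.5  53.2   6.1] 28.025107456442697
```

Call:
apply_moves(
  motion="0.004 0.05 0 0; 0.004 0.05 0 0; 0.004 0.05 0 0; 0.004 0.05 0 0; 0.004 0.05 0 0; 0.004 0.05 0 0; 0 0 0 0; 0 0 0 0",
)

```text
time: 63.62
tool_pos: [432.3, 86.4, 161.8]
tcp_rot: [-3.141, 0.001, -0.098]
contact_force: [0.0, -0.1, 0.3]
grip_width: 45.8
finger_force: 0.0
```

```bash
python3 - <<'E'
from h import *
c=bot.capture("top"); d=bot.cut_out(c,"rod")[0]; m=d["pixels"]
hsv=cv2.cvtColor(c["img"],cv2.COLOR_BGR2HSV); P,_=cloud(c,m)
print(d["p"],rect(plane(c,np.argwhere(m)[:,::-1],20)),P[:,2].max(), rect(P))
mm=cv2.dilate(m.astype(np.uint8),np.ones((5,5)))>0
red=mm&(hsv[...,1]>140)&((hsv[...,0]<8)|(hsv[...,0]>172))
n,L,st,ce=cv2.connectedComponentsWithStats(red.astype(np.uint8))
for i in np.argsort(-st[1:,4])[:2]+1: print("red",ce[i].round(1),st[i,4],plane(c,ce[i],20)[0,:2].round(1))
bars(c,"black_1",52);bars(c,"black_1",40)
for q in pads(c,"cradle_orange"): print(q)
s=bot.capture("side"); d=bot.cut_out(s,"rod")[0]; P,_=cloud(s,d["pixels"]); print("side",d["p"],rect(P))
cv2.imwrite("pics/p11.png",cv2.resize(c["img"][235:335,170:290],(720,600),interpolation=3))
E
```

```text
0.67 [455.8 244.9 180.5  26.3   3.4] 31.064362354783498 [458.4 245.7 183.7  26.8   4. ]
red [273.9 314.4] 39 [371.6 240.7]
red [271.9 242.6] 37 [541.7 251.3]
black_1 0.65 n 653 mean [437.3 383. ] rect [437.6 382.6 100.6  35.2  -3.5]
[467.3 361.1  58.  467.3 361.1  28.8  11.8   3.1]
[403.7 366.9  56.  404.1 366.9  25.6  11.6  -6.2]
side 0.77 [457.6 252.2 177.1  41.6   4.2]
```

View pics/p11.png

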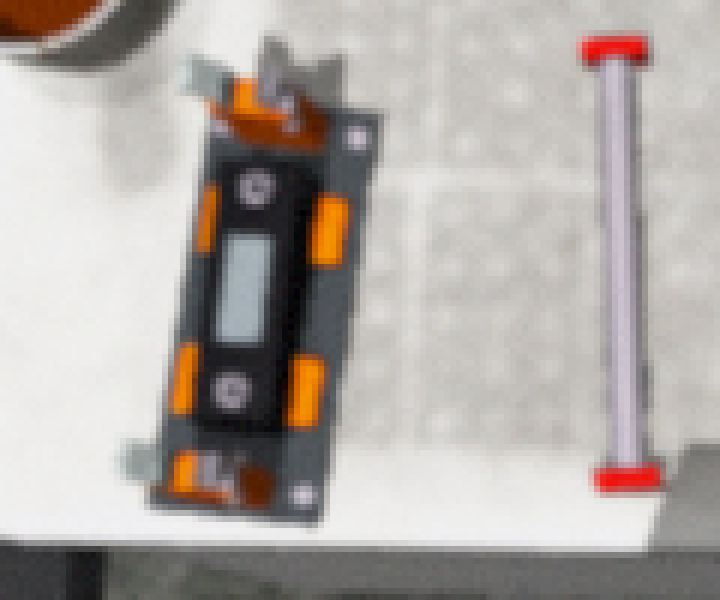

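The rod has been knocked about 21 mm in +x. Its red caps are at top-view pixels (272,243) and (274,314), giving a middle near (457,248) in robot axes. The black stack is neat and central. Picking the rod.

```bash
python3 - <<'E'
from h import *
plan(457.2,247.7,60,3.6,5)
E
```

```text
at [432.5  86.9 162.2] -5.46 [-3.1415e+00  1.0000e-04] w 45.7 t 64.0 j [0.02 0.26 1.84 0.   1.04 1.69]
0.002 -0.032 0.02 -2; 0.003 -0.033 0.021 -2; 0.004 -0.032 0.02 -1; 0.005 -0.032 0.021 -2; 0.0055 -0.0324 0.0202 -2.1
```

Call:
apply_moves(
  motion="0.002 -0.032 0.02 -2; 0.003 -0.033 0.021 -2; 0.004 -0.032 0.02 -1; 0.005 -0.032 0.021 -2; 0.0055 -0.0324 0.0202 -2.1; 0 0 0 0; 0 0 0 0; 0 0 0 0",
)

```text
time: 64.97
tool_pos: [457.8, 246.4, 60.8]
tcp_rot: [-3.141, -0.001, 0.061]
contact_force: [-0.7, -0.2, 0.3]
grip_width: 46.1
finger_force: 0.0
```

```bash
python3 - <<'E'
from h import *
plan(457.2,247.7,6,3.6,3)
E
```

```text
at [457.8 246.4  60.8] 3.5 [-3.1414e+00 -1.0000e-03] w 46.1 t 65.0 j [ 0.35  0.53  1.75 -0.    0.87  1.86]
-0 -0 0.018 -0; -0 -0.001 0.019 -0; -0.0005 -0.0003 0.0178 -0.1
```

Call:
apply_moves(
  motion="0 -0.001 0.025 0; 0 0 0.018 0; 0 0 0.008 0; 0 0 0.002 0; 0 0 0 0; 0 0 0 0; 0 0 0 0",
)

```text
time: 65.85
tool_pos: [457.7, 248.1, 7.6]
tcp_rot: [-3.141, -0.001, 0.062]
contact_force: [-0.4, -1.0, 0.1]
grip_width: 45.8
finger_force: 0.0
```

```bash
python3 - <<'E'
from h import *
plan(457.2,247.7,5,3.6,1)
E
```

```text
at [457.7 248.1   7.6] 3.57 [-3.1413e+00 -8.0000e-04] w 45.8 t 65.8 j [0.35 0.61 1.78 0.   0.74 1.86]
-0.0005 0.0004 0.0026 -0
```

Call:
apply_moves(
  motion="0 0.0003 0.002 0; 0 0 0 0; 0 0 0 0",
)

```text
time: 66.22
tool_pos: [457.4, 247.7, 5.1]
tcp_rot: [-3.142, 0.0, 0.062]
contact_force: [-0.1, -0.1, -0.5]
grip_width: 45.7
finger_force: 0.0
```

Call:
apply_moves(
  motion="0 0 0 0; 0 0 0 0; 0 0 0 0; 0 0 0 0; 0 0 0 0; 0 0 0 0; 0 0 0 0; 0 0 0 0",
  fingers=-1,
)

```text
time: 67.22
tool_pos: [457.5, 247.7, 5.1]
tcp_rot: [-3.142, -0.0, 0.062]
contact_force: [0.1, 0.2, 0.3]
grip_width: 12.9
finger_force: 30.0
```

Call:
apply_moves(
  motion="0 0 -0.01 0; 0 0 -0.04 0; 0 0 -0.05 0; 0 0 -0.04 0; 0 0 0 0; 0 0 0 0; 0 0 0 0",
)

```text
time: 68.1
tool_pos: [456.5, 247.4, 143.7]
tcp_rot: [3.141, 0.003, 0.062]
contact_force: [0.1, 0.4, -1.4]
grip_width: 13.2
finger_force: 30.0
```

```bash
python3 - <<'E'
from h import *
plan(437.6,387.3,145,-5.5,5)
E
```

```text
at [456.5 247.4 143.7] 3.56 [3.1408e+00 2.9000e-03] w 13.2 t 68.1 j [0.35 0.42 1.66 0.   1.07 1.86]
-0.002 -0.028 -0 2; -0.003 -0.028 -0.001 2; -0.004 -0.028 0 1; -0.005 -0.028 -0 2; -0.005 -0.0278 -0.0003 2.1
```

Call:
apply_moves(
  motion="-0.002 -0.028 0 2; -0.003 -0.028 0 2; -0.004 -0.028 0 1; -0.005 -0.028 0 2; -0.005 -0.0278 0 2.1; 0 0 0 0; 0 0 0 0; 0 0 0 0",
)

```text
time: 69.1
tool_pos: [438.6, 386.7, 144.7]
tcp_rot: [3.141, 0.001, -0.097]
contact_force: [-0.3, -0.7, -1.7]
grip_width: 13.0
finger_force: 30.0
```

Call:
apply_moves(
  motion="0 0 0.01 0; 0 0 0.008 0; 0 0 0 0; 0 0 0 0; 0 0 0 0",
)

```text
time: 69.72
tool_pos: [438.7, 387.7, 127.4]
tcp_rot: [-3.141, -0.0, -0.097]
contact_force: [0.2, 0.5, -0.9]
grip_width: 13.0
finger_force: 30.0
```

```bash
python3 - <<'E'
from h import *
plan(437.6,387.3,126,-5.5,1)
c=bot.capture("top"); s=bot.capture("side")
for n,k in(("top",c),("side",s)):
    hsv=cv2.cvtColor(k["img"],cv2.COLOR_BGR2HSV); P,uv=cloud(k); Z=np.zeros((480,640)); Z[uv[:,1],uv[:,0]]=P[:,2]
    red=((hsv[...,1]>140)&((hsv[...,0]<6)|(hsv[...,0]>172))&(Z>100)&(Z<165)).astype(np.uint8)
    m,L,st,ce=cv2.connectedComponentsWithStats(red)
    for i in np.argsort(-st[1:,4])[:3]+1: print(n,"red",ce[i].round(1),st[i,4],plane(k,ce[i],134)[0].round(1))
a=cv2.resize(c["img"][225:335,165:265],(400,440),interpolation=3); b=cv2.resize(s["img"][120:230,210:320],(400,440),interpolation=3)
cv2.imwrite("pics/p12.png",np.hstack([a,b]))
E
```

```text
at [438.7 387.7 127.4] -5.53 [-3.1411e+00 -5.0000e-04] w 13.0 t 69.7 j [0.59 0.54 1.49 0.   1.11 2.26]
-0.001 0.0005 0.0014 -0
top red [208.4 238.2] 40 [523.9 377.4 134. ]
side red [416.3 387.2] 97 [ 675.6 -235.   134. ]
side red [221.4 145.7] 45 [352.  401.8 134. ]
side red [297.7 147.1] 42 [523.1 384.8 134. ]
```

View pics/p12.png

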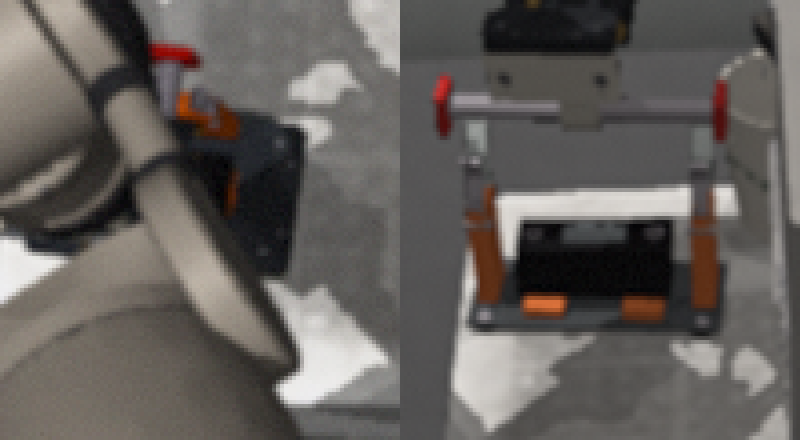

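```bash
python3 - <<'E'
from h import *
print(bot.get_obs()["tool_pos"].round(1))
for n in("side","top"):
    k=bot.capture(n); hsv=cv2.cvtColor(k["img"],cv2.COLOR_BGR2HSV); P,uv=cloud(k); H=hsv[uv[:,1],uv[:,0]].astype(int)
    c=np.array([437.5,387]); 
    loc=(np.abs(P[:,0]-c[0])<110)&(np.abs(P[:,1]-c[1])<60)
    a=np.radians(-5.5); X=(P[:,0]-c[0])*np.cos(a)+(P[:,1]-c[1])*np.sin(a); Y=-(P[:,0]-c[0])*np.sin(a)+(P[:,1]-c[1])*np.cos(a); Zz=P[:,2]
    red=loc&(H[:,1]>140)&((H[:,0]<6)|(H[:,0]>172))&(Zz>110)
    org=loc&(H[:,1]>130)&(H[:,0]>=5)&(H[:,0]<25)
    for nm,m in(("red",red),("pad",org&(Zz>10)&(Zz<21)&(np.abs(X)<58)),("post",org&(Zz>25)&(Zz<72)&(np.abs(X)>55)),("clip",loc&(Zz>78)&(Zz<112)&(np.abs(X)>55)&(np.abs(X)<85)&(np.abs(Y)<45))):
        for s in(-1,1):
            q=m&(np.sign(X)==s)
            if q.sum()>4: print(n,nm,s,q.sum(),"X med/5/95",np.percentile(X[q],[50,5,95]).round(1),"Y",np.percentile(Y[q],[50,5,95]).round(1),"z",np.median(Zz[q]).round(1))
E
```

```text
[438.6 387.7 127.4]
side red -1 43 X med/5/95 [-82.6 -86.1 -79.8] Y [-10.1 -15.5   9.4] z 147.8
side red 1 44 X med/5/95 [87.  83.5 90. ] Y [-10.9 -13.9   6.3] z 145.6
side pad -1 63 X med/5/95 [-30.  -41.4 -17.7] Y [-21.  -28.1 -14.7] z 16.2
side pad 1 69 X med/5/95 [34.2 20.8 45.8] Y [-22.6 -28.7 -13.6] z 16.3
side post -1 95 X med/5/95 [-66.3 -74.1 -61.9] Y [-12.9 -16.7  -0.2] z 44.8
side post 1 87 X med/5/95 [73.4 67.7 79.5] Y [-12.9 -16.5  -8.7] z 45.6
side clip -1 127 X med/5/95 [-67.8 -75.  -62.6] Y [  6.4 -12.5  15.5] z 97.9
side clip 1 127 X med/5/95 [73.2 66.6 79.2] Y [ -4.  -13.5  16.2] z 97.3
top red 1 41 X med/5/95 [83.8 80.6 87.7] Y [ -5.5 -13.9   5.2] z 149.2
top pad 1 12 X med/5/95 [28.7 20.9 39.7] Y [-18.8 -20.4 -18.1] z 18.5
top post 1 43 X med/5/95 [64.5 63.3 73.6] Y [-15.3 -17.1  -2.8] z 46.6
top clip 1 47 X med/5/95 [68.6 64.4 75.7] Y [-11.2 -15.1   1.1] z 87.9
```

Depth in the side view puts the rod middle and the cradle middle within 0.5 mm of each other along the cradle (caps at -82.6/+87, clips at ±71 with +2.2). Going down.

Call:
apply_moves(
  motion="0 0 0.01 0; 0 0 0.01 0; 0 0 0.006 0; 0 0 0 0; 0 0 0 0; 0 0 0 0",
)

```text
time: 70.68
tool_pos: [438.7, 387.8, 101.5]
tcp_rot: [-3.141, -0.001, -0.097]
contact_force: [-0.4, 0.1, -0.2]
grip_width: 12.9
finger_force: 30.0
```

Call:
apply_moves(
  motion="0 0 0.003 0; 0 0 0.003 0; 0 0 0.002 0; 0 0 0.002 0; 0 0 0 0; 0 0 0 0",
)

```text
time: 71.42
tool_pos: [439.1, 388.1, 91.8]
tcp_rot: [-3.14, -0.001, -0.097]
contact_force: [1.9, 2.9, 4.9]
grip_width: 12.9
finger_force: 30.0
```

Call:
apply_moves(
  motion="0 0 0.002 0; 0 0 0.002 0; 0 0 0.002 0; 0 0 0.002 0; 0 0 0 0; 0 0 0 0",
)

```text
time: 72.18
tool_pos: [438.2, 387.3, 82.6]
tcp_rot: [3.141, 0.001, -0.097]
contact_force: [1.6, 3.3, -0.7]
grip_width: 13.1
finger_force: 30.0
```

Call:
apply_moves(
  motion="0 0 0.002 0; 0 0 0.002 0; 0 0 0.002 0; 0 0 0 0; 0 0 0 0",
)

```text
time: 72.8
tool_pos: [438.2, 387.3, 76.7]
tcp_rot: [3.141, 0.001, -0.096]
contact_force: [-0.2, 2.2, -2.6]
grip_width: 13.1
finger_force: 30.0
```

Call:
apply_moves(
  motion="0 0 0.001 0; 0 0 0.001 0; 0 0 0.001 0; 0 0 0 0; 0 0 0 0",
)

```text
time: 73.42
tool_pos: [438.4, 387.7, 74.9]
tcp_rot: [-3.141, -0.0, -0.097]
contact_force: [-4.1, 0.6, 6.6]
grip_width: 13.1
finger_force: 30.0
```

Call:
apply_moves(
  motion="0 0 0.001 0; 0 0 0 0; 0 0 0 0",
)

```text
time: 73.8
tool_pos: [438.5, 387.7, 74.8]
tcp_rot: [-3.141, -0.001, -0.096]
contact_force: [-5.2, -1.0, 13.5]
grip_width: 13.3
finger_force: 30.0
```

Call:
apply_moves(
  motion="0 0 0 0; 0 0 0 0; 0 0 0 0; 0 0 0 0",
  fingers=-0.3,
)

```text
time: 74.3
tool_pos: [438.6, 387.4, 72.9]
tcp_rot: [3.141, 0.0, -0.097]
contact_force: [-0.4, -0.9, 0.4]
grip_width: 32.2
finger_force: 0.0
```

Call:
apply_moves(
  motion="0 0 -0.02 0; 0 0 -0.04 0; 0 0 -0.03 0; 0 0 0 0; 0 0 0 0; 0 0 0 0",
)

```text
time: 75.05
tool_pos: [437.9, 387.2, 161.7]
tcp_rot: [3.14, 0.002, -0.097]
contact_force: [0.1, -0.6, -0.8]
grip_width: 32.3
finger_force: 0.0
```

Call:
apply_moves(
  motion="0.004 0.05 0 0; 0.004 0.05 0 0; 0.004 0.05 0 0; 0.004 0.05 0 0; 0.004 0.05 0 0; 0.004 0.05 0 0; 0 0 0 0; 0 0 0 0",
)

```text
time: 76.05
tool_pos: [433.3, 86.9, 162.7]
tcp_rot: [-3.141, 0.001, -0.097]
contact_force: [-0.3, -1.1, 0.5]
grip_width: 32.1
finger_force: 0.0
```

```bash
python3 - <<'E'
from h import *
o=[]
for n in("side","top"):
    k=bot.capture(n); hsv=cv2.cvtColor(k["img"],cv2.COLOR_BGR2HSV); P,uv=cloud(k); H=hsv[uv[:,1],uv[:,0]].astype(int)
    loc=(np.abs(P[:,0]-437.5)<110)&(np.abs(P[:,1]-387)<60)
    red=loc&(H[:,1]>140)&((H[:,0]<6)|(H[:,0]>172))&(P[:,2]>50)
    for s in(0,1):
        q=red&((P[:,0]>437)==s); print(n,q.sum(),np.median(P[q],0).round(1),"zmax",np.percentile(P[q,2],95).round(1))
    x,y,w,h=(205,130,120,100) if n=="side" else (165,235,108,90)
    o.append(cv2.resize(k["img"][y:y+h,x:x+w],(400,333),interpolation=3))
    for t in("cap_strip","mug"):
        Q,_=cloud(k,bot.cut_out(k,t)[0]["pixels"]); print(t,rect(Q))
cv2.imwrite("pics/p13.png",np.hstack(o))
E
```

```text
side 37 [353.9 385.3  93.9] zmax 98.2
side 40 [522.2 370.1  95.2] zmax 97.2
cap_strip [437.6 -33.4  89.6  42.2   2.6]
mug [543.1 287.2 729.9  40.1 -89.5]
top 41 [353.2 390.8  95.7] zmax 99.4
top 38 [521.5 374.8  95.7] zmax 98.1
cap_strip [ 4.336e+02 -1.511e+02  1.001e+02  3.340e+01  1.000e-01]
mug [618.9 545.3 281.3 119.4  63.8]
```

View pics/p13.png

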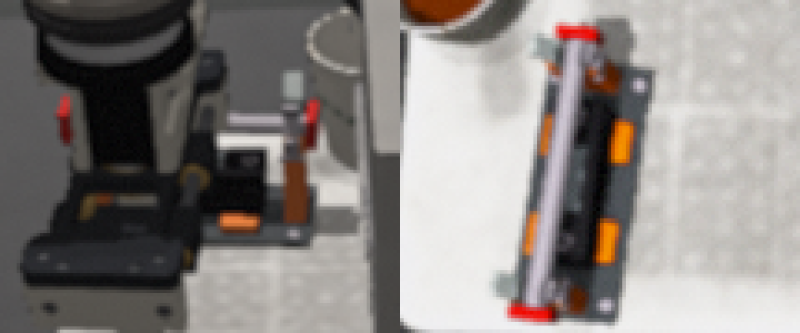

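The rod is home: both cap tops read z ≈ 95.7 (96 expected), it is centred to within 1 mm, and the seating reaction was felt at 13 N. Handing in.

```bash
python3 -c "
from plant import bot
print(bot.close_job())"
```

```text
the job is handed in; nothing more can be done
None
```

The job is handed in: all six bars are stacked, silver in the white cradle and black in the orange one, and the rod is clipped home and centred to about 1 mm in the orange cradle. I shifted the lowest bar in each cradle about 2 mm after first placing it. The middle silver bar looked turned by up to 2° from the one below, and I left it. I did not move the strip or mug, but my last check of their positions gave no usable reading.

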